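Lock the scrap bin open by its pedal and bin the brass offcut

ROBOT

A 6-joint arm with a two-finger parallel gripper is mounted at the origin on the work surface. World frame = base frame: x ahead of the robot, y to its left, z up, the work surface at z = 0. Lengths are in m, angles in degrees, forces in N, time in s.
With the tool pointing down it reaches from about 0.375 to 0.9 m from the base axis. Payload 3.1 kg.
Tool frame: the origin (TCP) lies on the centre line of the jaws, within the pads' length; the fingertips stand 8 mm ahead of it and the grasp point (between the pads) lies 11 mm behind it; z points along the fingers, y is the direction in which the jaws open and shut (so a half turn about z gives the same grasp; the last joint's range is limited). The gripper opens to 87 mm and grips with 3 to 60 N. Pads are 19 mm wide; open, the fingers measure 117 mm over their backs; the gripper's body (75 mm by 190 mm) begins 51 mm behind the grasp point.
Start: joints at [-82.305, 30.224, 82.088, -0, 67.689, -10.227], TCP at [0.192, -0.595, 0.231] pointing down, gripper open.
Joint ranges: [-176.69, 176.69], [-43.24, 126.21], [12.49, 139.97], [-82, 262], [0, 151.66], [-163.58, 163.58]. Speed limits (degrees/s): [159.86, 159.86, 180, 180, 180, 180].

INTERFACE

Orientations are given as a 3x3 rotation matrix whose columns are the frame's x, y, z axes.
In Python, from rig import * gives the robot as it stands. The module is installed in compiled form; this text tells all that it offers.
- The arm moves only by the tool arm_command, never from a script. Its argument "commands" is a list of rows, each an object with "translation": the shift along the tool's x, y, z scaled (see below), a list of three; "dr": the turn, a rotation vector about the tool's x, y, z scaled (see below), a list of three; "jaw": the closure, from 0 (fully open) to 1 (shut). In form: [{"translation": [x, y, z], "dr": [ax, ay, az], "jaw": jaw}, ...]. A call has 1 to 12 rows; each row shifts and turns the commanded pose from where the row before left it, along the tool's axes as they then stand; what a row does not reach is not made up. The controller multiplies each number of a shift by 25 mm and each number of a turn by 6 degrees. A row lasts 1/12 s, in which the tool goes at most 41.7 mm and 7.16 degrees, less where a joint would pass 70% of its speed; a pose out of reach is approached as far as the arm can. A call with a number of a shift or a turn outside -1 to 1 is refused whole. A call with a gripper value outside its range is refused whole. The fingers move at their own pace and stop on an object; the grip force is fixed at half the most. Time passes only in rows, so rows that do not move let the fingers close. It gives the time, the measured TCP pose, the force and the opening at its end, in the units of the state.
- read_state(): the state, without advancing time (a new reading comes with each control period).
- capture(name): name is "scene" or "top" or "wrist"; returns (picture, depth): 384x512x3 uint8, red, green, blue; 384x512 float32, m along the optical axis (not along the pixel's ray), 0 where there is no reading.
- camera_model(name): a dict with "intrinsics" (3x3 intrinsics, pixels), "pose" (4x4, takes a point from camera to world coordinates); the wrist camera has in their place "mount" (4x4, takes a point from camera to tool coordinates, whose origin is the TCP and whose axes are the flange's). Camera axes: x right, y down, z forward; pixel columns grow to the right and rows downward; lengths in m; the calibration is good to about 2 mm. A picture is of the moment at which its call begins: read the wrist's pose just before it. camera_model takes no time and is no camera call.
- hand_in(): hands the job in, once; it reports no verdict.
The state is a dict: "time_s": time; "joint_positions": joint angles; "qvel": joint speeds; "tau": joint torques, N m; "position": TCP position; "tcp_rot": TCP orientation; "force": force on the tool from outside, world axes, zero at the start; "moment": the same for the moment, N m; "opening": opening from 0.0 (shut) to 1.0 (fully open).
Only numpy, scipy, OpenCV 4.12 (cv2) and the standard library are available. Lean on these libraries where they do the work, as an engineer would, in place of code of your own. Each camera call takes 0.05 s, during which the arm holds its last target.

TASK

Put the offcut of brass channel into the scrap bin. Open the lid with the pedal alone: press the pedal right down without forcing it, push it sideways to your right into the hold-open notch until you feel it stop, and ease it back up until the notch takes the load, so that the lid neither drops nor snaps and stays open by itself; then drop the offcut in. Leave the bin standing open and the other things on the bench where they are.

Things in the scene. Friction and masses are not known exactly. Their poses are not given: they have to be found in the camera images.
- bin_mouth (a point): Scrap bin: upright open bin of plain grey sheet steel, 200 mm deep (x) by 220 mm wide (y), rim 250 mm above the bench, walls 3 mm, inner floor 73 mm above the bench, bolted down. This point is the centre of its mouth at rim height. Axes: z up, x from the bin's front (pedal side) to its hinge side, y to the left of someone who faces its front.
- bin_lid (a joint): Angle of the bin's flat steel lid, hinged along the rim's far (+x) edge: 0 shut, 1.56 full up. A rod ties it to the pedal: it turns 7.6 times as far. With the pedal caught in the notch it stays open at about 1.2 and overhangs only the rear 70 mm of the mouth, to 200 mm above the rim.
- pedal_pad (a point): Centre of the top of the pedal's tread plate: dark steel, 45 mm (x) by 56 mm (y), with a flange along its left and right edges standing 8 mm above it, 50 mm apart inside. At rest it is 159 mm before the mouth's centre (59 mm before the bin's front face), 65 mm above the bench, sloping down 0.16 rad towards the bin. Axes as the bin's, turning with the pedal.
- bin_pedal (a joint): Angle of the pedal lever: 0 at rest, 0.205 right down on its stop (the plate 45 mm lower, 20 mm above the bench). Pivot under the bin, 215 mm behind the plate's centre. Pressing takes 5 to 14 N at the plate, most at the beginning; let go, it springs up and the lid slams. Over 30 N on the pedal, down or sideways, bends the linkage. Caught in the notch it rests at about 0.16.
- slot_foot (a point): Foot of the J-shaped slot in the steel gate plate on the bin's front, through which the lever passes; the notch lies to the right (-y) beyond a 4 mm tooth; the plate's setting differs by 8 mm either way. Push the lever sideways until it stops at the notch's outer wall, keep it there, ease up: it rises 9 mm at the plate and the tooth holds it. Short of the notch it hangs on the tooth or slips back.
- bin_swing (a joint): Sideways swing of the same lever about the same pivot (upright axis): 0 in the middle, where it rests, growing as the plate is pushed to the bin's right (-y). A weak spring (1 to 3 N at the plate) brings it back. It reaches the notch only while bin_pedal is 0.19 or more, and stops hard at 0.13 to 0.24 (28 to 51 mm at the plate), a place that differs each time and must be felt.
- offcut_mid (a point): The offcut: a piece of plain brass U-channel lying open side down on the bench, 70 mm long (its x), 26 mm wide (y), 20 mm high, 3 mm walls, 0.1 kg. This point is its centre, half-way up (10 mm).
- block: Bystander: dark steel bench block, 60 x 60 x 35 mm; origin under its centre.
- bowl: Bystander: small brass bowl, 84 mm across, 40 mm high; origin under its centre.
- casket: Bystander: brass lidded box, 90 x 60 mm, 58 mm high; origin under its centre.
- hammer: Bystander: chasing hammer with a wooden handle lying along its x; origin under its middle.
- jar: Bystander: amber jar with a brass cap, 60 mm across, 80 mm high; origin under its centre.
- tin: Bystander: plain steel can, 66 mm across, 100 mm high; origin under its centre.
- punch: Bystander: steel chasing punch, a rod 90 mm long and 10 mm thick lying along its x; origin under its middle.

How it is judged:
By the outcome, as a careful person would: the job done as asked, in the order asked, and still so for the second after the job is handed in, with the robot touching nothing.
It also fails if it takes over 61 s, if anything falls off the work surface, if the arm or the gripper's body presses on something with over 40 N, if the wrist force passes 120 N, or if a joint passes its speed limit or range.

## Working session

There is one attempt and no reset: what is moved stays moved. The work goes in short steps, Python scripts to look and compute and a tool call to move; the robot and the scene stay as the last step left them, time stands still between calls to the robot, and variables do not carry over. Pictures are saved under pics/ and viewed, and the job is handed in when it is done.

Besides the shell and the picture viewer there is one more tool, called after "Emit:" by a JSON object that holds its "op" and its "data", one argument or row to a line. arm_command: Moves the arm, as the interface text tells. Its arguments: {"type":"object","properties":{"commands":{"type":"array"}},"required":["commands"]}

```bash
mkdir -p pics; ls; python3 - <<'E'
from rig import *
import cv2,numpy as np
s=read_state();print(s)
for n in ["scene","top"]:
    p,d=capture(n);cv2.imwrite(f"pics/{n}0.png",p[:,:,::-1]);np.save(f"{n}0_d.npy",d);np.save(f"{n}0_p.npy",p)
    m=camera_model(n);print(n,m)
print(camera_model("wrist"))
E
```

```text
pics
{'time_s': 0.0, 'joint_positions': array([-8.23051844e+01,  3.02769950e+01,  8.21580543e+01, -2.63880125e-04,
        6.76886199e+01, -1.02263384e+01]), 'qvel': array([-0.05423875, -0.02612394,  0.00831991, -0.00765823,  0.08037165,
       -0.0113512 ]), 'tau': array([-9.55767791e-04, -4.40048540e+01, -1.76591331e+01,  6.33046520e-02,
        5.83553617e-02, -1.86963684e-04]), 'position': array([ 0.1922552 , -0.59393083,  0.22958349]), 'tcp_rot': array([[ 9.51480377e-01,  3.07709289e-01, -2.93229255e-04],
       [ 3.07709195e-01, -9.51478049e-01,  2.13842787e-03],
       [ 3.79012921e-04, -2.12490150e-03, -9.99997671e-01]]), 'force': array([0.60984579, 0.22191811, 0.67911217]), 'moment': array([-0.04903705,  0.00511162, -0.02158492]), 'opening': 0.9982376092758084}
scene {'intrinsics': array([[493.94919159,   0.        , 251.15595796],
       [  0.        , 493.94919159, 192.31079028],
       [  0.        ,   0.        ,   1.        ]]), 'pose': array([[ 0.82168863, -0.36863617,  0.43466674, -0.20923854],
       [-0.56970022, -0.55321544,  0.6077782 , -1.06639092],
       [ 0.01
[... 359 characters left out ...]
  [-0.99988577,  0.00800899, -0.01281775, -0.00781455],
       [ 0.0118382 , -0.11224834, -0.99360966,  1.6408503 ],
       [ 0.        ,  0.        ,  0.        ,  1.        ]])}
{'intrinsics': array([[326.4545381 ,   0.        , 259.57879642],
       [  0.        , 326.4545381 , 191.17133821],
       [  0.        ,   0.        ,   1.        ]]), 'mount': array([[-3.72905234e-04, -9.64216738e-01, -2.65114962e-01,
         7.31817739e-02],
       [ 9.99999918e-01, -3.17516005e-04, -2.51781175e-04,
         8.45161835e-05],
       [ 1.58593379e-04, -2.65115034e-01,  9.64216777e-01,
        -1.54991900e-01],
       [ 0.00000000e+00,  0.00000000e+00,  0.00000000e+00,
         1.00000000e+00]])}
```

View pics/scene0.png

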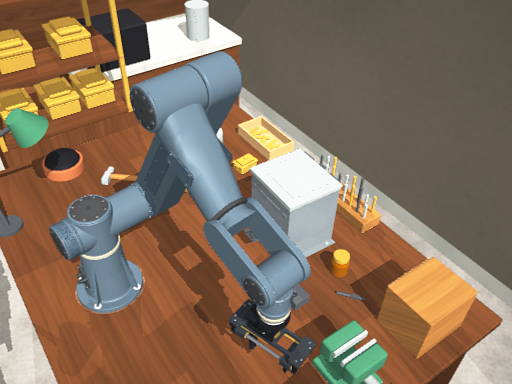

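View pics/top0.png

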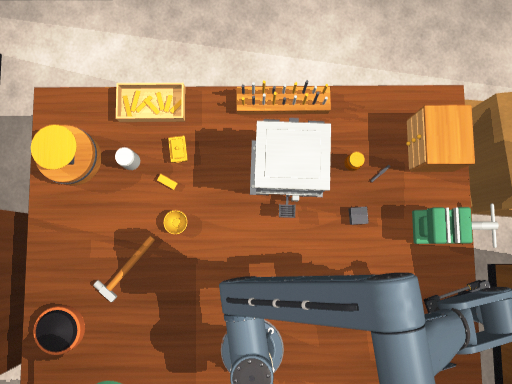

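```bash
cat > h.py <<'E'
import numpy as np,cv2
from rig import camera_model
def cloud(n,d):
    m=camera_model(n);K=m["intrinsics"];T=m["pose"]
    v,u=np.mgrid[:d.shape[0],:d.shape[1]]
    P=np.stack([(u-K[0,2])/K[0,0]*d,(v-K[1,2])/K[1,1]*d,d],-1)
    return P@T[:3,:3].T+T[:3,3]
def ray(n,u,v,z):
    m=camera_model(n);K=m["intrinsics"];T=m["pose"]
    r=T[:3,:3]@np.array([(u-K[0,2])/K[0,0],(v-K[1,2])/K[1,1],1]);o=T[:3,3]
    return o+r*(z-o[2])/r[2]
E
python3 - <<'E'
from h import *
p=np.load("top0_p.npy");d=np.load("top0_d.npy");C=cloud("top",d)
def comp(name,u0,v0,u1,v1,zlo,zhi):
    z=C[v0:v1,u0:u1,2];m=(z>zlo)&(z<zhi);P=C[v0:v1,u0:u1][m]
    r=cv2.minAreaRect((P[:,:2]*1000).astype(np.float32));print(name,len(P),"z",np.round(np.percentile(P[:,2],[5,50,95]),3),"rect",np.round(r[0],1),np.round(r[1],1),round(r[2],1))
print("bench z",np.median(C[240:260,280:330,2]))
comp("bin lid",240,110,345,200,.225,.3)
comp("offcut",152,170,182,192,.012,.03)
comp("casket",165,132,190,166,.02,.08)
comp("bowl",160,208,190,238,.012,.06)
comp("tin",112,145,142,172,.05,.12)
comp("block",345,203,372,228,.02,.05)
comp("jar",345,148,368,170,.05,.1)
comp("pedal",274,202,300,222,.035,.09)
print(np.round(C[198:224:2,276:300:3,2]*1000).astype(int))
h=cv2.cvtColor(p,cv2.COLOR_RGB2HSV)
c=np.vstack([p[100:240,240:380]]);cv2.imwrite("pics/crop0.png",cv2.resize(c,None,fx=5,fy=4,interpolation=cv2.INTER_CUBIC)[:,:,::-1])
c=p[130:200,145:205];cv2.imwrite("pics/crop1.png",cv2.resize(c,None,fx=8,fy=8,interpolation=cv2.INTER_CUBIC)[:,:,::-1])
E
```

```text
bench z 0.0016145099511876149
bin lid 5134 z [0.254 0.259 0.265] rect [ 643.5 -132.5] [232.5 223.7] 87.5
offcut 142 z [0.015 0.021 0.028] rect [586.9 294.1] [83.4 25.8] 60.0
casket 426 z [0.034 0.045 0.055] rect [704.5 260.5] [94.2 61.4] 6.8
bowl 299 z [0.013 0.026 0.043] rect [443.  263.8] [85.5 79.9] 52.0
tin 343 z [0.065 0.1   0.106] rect [666.2 430.5] [62.1 64.1] 3.8
block 298 z [0.029 0.036 0.042] rect [ 461.9 -382.9] [59.9 62.2] 2.7
jar 230 z [0.054 0.08  0.088] rect [ 654.6 -368.1] [55.2 54.1] 68.0
pedal 214 z [0.06  0.068 0.076] rect [ 482.4 -124.3] [52.7 53. ] 88.7
[[-1  7  2  2  1 31 84 74]
 [ 0  5 -2  0 -2 30 64 70]
 [ 9  4  4  5  2  2  4  8]
 [ 1 72  9  3  8  6  3 -4]
 [-4 71 72 60 61 69 68 -2]
 [ 3 68 63 76 69 63 75 -3]
 [10 69 64 68 71 62 65  1]
 [ 5 72 63 75 72 70 79  5]
 [ 1 76 61 70 73 72 73  5]
 [-5 76 68 71 72 68 76 -3]
 [-1 -1 -3  3  4  3  0  1]
 [ 5  3  7 -2 -8  5  1  3]
 [ 3  4 -6 -4  4  1 -1  5]]
```

View pics/crop0.png

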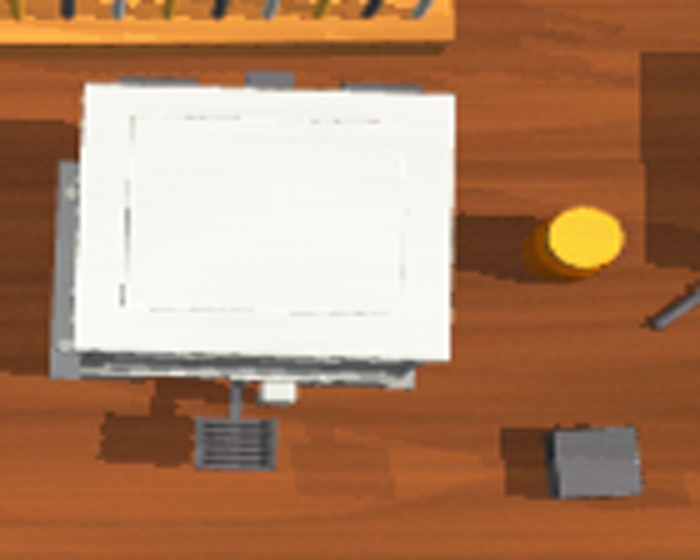

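View pics/crop1.png

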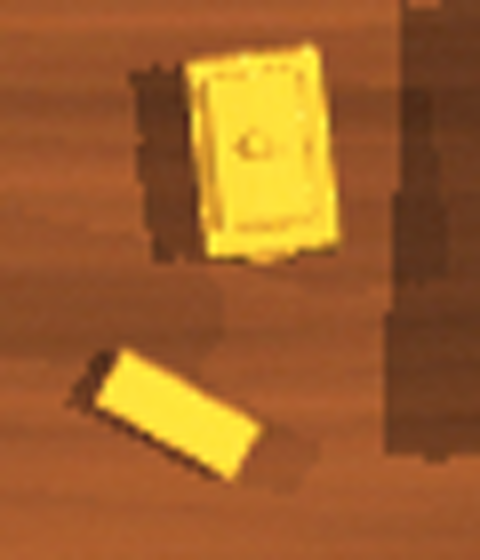

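```bash
python3 - <<'E'
from h import *
def cr(u,v):return 240+u/5-.4,100+v/4-.375
for z,pts in [(.257,[(85,84),(455,95),(450,360),(75,352)]),(.072,[(196,417),(277,418),(276,470),(195,468)])]:
    Q=np.array([ray("top",*cr(*q),z) for q in pts]);print(np.round(Q[:,:2]*1000,1),np.round(Q.mean(0)*1000,1))
    for i in range(4):
        e=Q[(i+1)%4]-Q[i];print(round(np.hypot(*e[:2])*1000,1),round(np.degrees(np.arctan2(e[1],e[0])),1))
def c1(u,v):return 145+u/8-.44,130+v/8-.44
Q=np.array([ray("top",*c1(*q),.02) for q in [(122,348),(262,430),(236,480),(95,402)]]);print(np.round(Q[:,:2]*1000,1),Q.mean(0))
for i in range(4):
    e=Q[(i+1)%4]-Q[i];print(round(np.hypot(*e[:2])*1000,1),round(np.degrees(np.arctan2(e[1],e[0])),1))
p=np.load("scene0_p.npy")
cv2.imwrite("pics/crop2.png",cv2.resize(p[140:270,210:360],None,fx=5,fy=4.5,interpolation=cv2.INTER_CUBIC)[:,:,::-1])
E
```

```text
[[ 746.   -21.8]
 [ 735.8 -252.3]
 [ 528.  -243.6]
 [ 536.   -13.8]] [ 636.4 -132.9  257. ]
230.7 -92.5
208.0 177.6
229.9 88.0
210.1 -2.2
[[ 501.5  -97.8]
 [ 500.2 -153.8]
 [ 455.2 -152.3]
 [ 457.5  -96.5]] [ 478.6 -125.1   72. ]
56.1 -91.4
45.0 178.1
55.9 87.7
44.1 -1.7
[[620.6 324.8]
 [583.  261.7]
 [560.5 273.1]
 [596.2 336.5]] [0.59006896 0.29903525 0.02      ]
73.4 -120.8
25.2 153.2
72.7 60.6
27.0 -25.6
```

View pics/crop2.png

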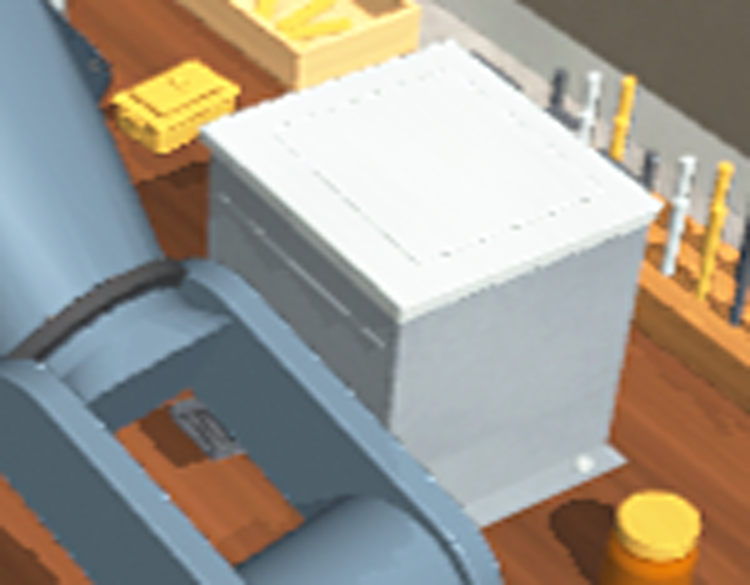

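Emit:
{"op": "arm_command", "data": {
  "commands": [
    {"translation":[0,0,0],"dr":[0,0,-1],"jaw":1},
    {"translation":[0,0,0],"dr":[0,0,-1],"jaw":1},
    {"translation":[0,0,0],"dr":[0,0,-1],"jaw":1},
    {"translation":[0,0,0],"dr":[0,0,-1],"jaw":1},
    {"translation":[0,0,0],"dr":[0,0,-1],"jaw":1},
    {"translation":[0,0,0],"dr":[0,0,-1],"jaw":1},
    {"translation":[0,0,0],"dr":[0,0,-1],"jaw":1},
    {"translation":[0,0,0],"dr":[0,0,-1],"jaw":1},
    {"translation":[0,0,0],"dr":[0,0,-1],"jaw":1},
    {"translation":[0,0,0],"dr":[0,0,-1],"jaw":1},
    {"translation":[0,0,0],"dr":[0,0,-1],"jaw":1},
    {"translation":[0,0,0],"dr":[0,0,-1],"jaw":1}
  ]
}}

```text
time_s: 1.1
position: [0.1923, -0.5942, 0.23]
tcp_rot: [[-0.004, 1.0, -0.0], [1.0, 0.004, 0.001], [0.001, -0.0, -1.0]]
force: [0.9, 0.4, -0.4]
opening: 0.172
```

Emit:
{"op": "arm_command", "data": {
  "commands": [
    {"translation":[0,0,0],"dr":[0,0,-1],"jaw":1},
    {"translation":[0,0,0],"dr":[0,0,-1],"jaw":1},
    {"translation":[0,0,0],"dr":[0,0,-1],"jaw":1},
    {"translation":[0,0,0],"dr":[0,0,-1],"jaw":1},
    {"translation":[0,0,0],"dr":[0,0,-1],"jaw":1},
    {"translation":[0,0,0],"dr":[0,0,-1],"jaw":1},
    {"translation":[0,0,0],"dr":[0,0,-1],"jaw":1},
    {"translation":[0,0,0],"dr":[0,0,-1],"jaw":1},
    {"translation":[0,0,0],"dr":[0,0,-1],"jaw":1},
    {"translation":[0,0,0],"dr":[0,0,-1],"jaw":1},
    {"translation":[0,0,0],"dr":[0,0,-1],"jaw":1},
    {"translation":[0,0,0],"dr":[0,0,-1],"jaw":1}
  ]
}}

```text
time_s: 2.1
position: [0.1923, -0.5942, 0.23]
tcp_rot: [[-0.952, 0.305, -0.0], [0.305, 0.952, 0.001], [0.001, 0.001, -1.0]]
force: [-0.3, 0.6, -0.0]
opening: 0.006
```

Emit:
{"op": "arm_command", "data": {
  "commands": [
    {"translation":[0,0,0],"dr":[0,0,-1],"jaw":1},
    {"translation":[0,0,0],"dr":[0,0,-1],"jaw":1},
    {"translation":[0,0,0],"dr":[0,0,-0.65],"jaw":1},
    {"translation":[0,0,0],"dr":[0,0,0],"jaw":1}
  ]
}}

```text
time_s: 2.43
position: [0.2185, -0.5885, 0.2288]
tcp_rot: [[-0.996, 0.078, -0.036], [0.078, 0.997, -0.006], [0.035, -0.009, -0.999]]
force: [0.2, 0.5, -0.8]
opening: 0.004
```

Emit:
{"op": "arm_command", "data": {
  "commands": [
    {"translation":[-0.4,0.95,0],"dr":[0,0,0],"jaw":1},
    {"translation":[-0.4,0.95,0],"dr":[0,0,0],"jaw":1},
    {"translation":[-0.4,0.95,0],"dr":[0,0,0],"jaw":1},
    {"translation":[-0.4,0.95,0],"dr":[0,0,0],"jaw":1},
    {"translation":[-0.4,0.95,0],"dr":[0,0,0],"jaw":1},
    {"translation":[-0.4,0.95,0],"dr":[0,0,0],"jaw":1},
    {"translation":[-0.4,0.95,0],"dr":[0,0,0],"jaw":1},
    {"translation":[-0.4,0.95,0],"dr":[0,0,0],"jaw":1},
    {"translation":[-0.4,0.95,0],"dr":[0,0,0],"jaw":1},
    {"translation":[-0.4,0.95,0],"dr":[0,0,0],"jaw":1}
  ]
}}

```text
time_s: 3.27
position: [0.3349, -0.36, 0.2232]
tcp_rot: [[-0.996, 0.082, -0.037], [0.082, 0.997, -0.007], [0.036, -0.01, -0.999]]
force: [0.3, 0.2, -1.2]
opening: 0.007
```

```bash
python3 - <<'E'
from rig import *
s=read_state();print(s["time_s"],s["position"],s["tcp_rot"].round(4),s["joint_positions"].round(1))
E
```

```text
3.2667 [ 0.33488018 -0.36000705  0.22322435] [[-0.996   0.0816 -0.0366]
 [ 0.0819  0.9966 -0.0072]
 [ 0.0359 -0.0102 -0.9993]] [ -58.9   21.1  100.5   -2.3   59.1 -143. ]
```

```bash
cat >> h.py <<'E'
from scipy.spatial.transform import Rotation as Ro
from rig import read_state
def R_from(az,lean):
    # tool x at azimuth az (deg), tool z leaned by lean deg away from tool x's horizontal direction
    a=np.radians(az);l=np.radians(lean);h=np.array([np.cos(a),np.sin(a),0]);up=np.array([0,0,1.])
    z=-h*np.sin(l)-up*np.cos(l); x=h*np.cos(l)-up*np.sin(l); return np.column_stack([x,np.cross(z,x),z])
def plan(p,R):
    s=read_state();R0=s["tcp_rot"];p0=s["position"]
    rv=Ro.from_matrix(R0.T@R).as_rotvec(degrees=True)/6
    t=np.array(p)-p0
    print("pos",p0.round(4),"turn units (total)",rv.round(2),"shift units in current axes",(R0.T@t/.025).round(2),"in target axes",(R.T@t/.025).round(2))
E
python3 - <<'E'
from h import *
plan([.455,-.125,.20],R_from(177.8,10))
E
```

```text
pos [ 0.3349 -0.36    0.2232] turn units (total) [-0.13 -2.01 -0.41] shift units in current axes [-4.05  9.77  0.68] in target axes [-4.21  9.58  1.69]
```

Turn first (2 rows), then translate.

Emit:
{"op": "arm_command", "data": {
  "commands": [
    {"translation":[0,0,0],"dr":[-0.05,-0.67,-0.14],"jaw":1},
    {"translation":[0,0,0],"dr":[-0.04,-0.67,-0.14],"jaw":1},
    {"translation":[-0.42,0.96,0.17],"dr":[-0.04,-0.67,-0.13],"jaw":1},
    {"translation":[-0.42,0.96,0.17],"dr":[0,0,0],"jaw":1},
    {"translation":[-0.42,0.96,0.17],"dr":[0,0,0],"jaw":1},
    {"translation":[-0.42,0.96,0.17],"dr":[0,0,0],"jaw":1},
    {"translation":[-0.42,0.96,0.17],"dr":[0,0,0],"jaw":1},
    {"translation":[-0.42,0.96,0.17],"dr":[0,0,0],"jaw":1},
    {"translation":[-0.42,0.96,0.17],"dr":[0,0,0],"jaw":1},
    {"translation":[-0.42,0.96,0.17],"dr":[0,0,0],"jaw":1},
    {"translation":[-0.42,0.96,0.17],"dr":[0,0,0],"jaw":1},
    {"translation":[-0.42,0.96,0.17],"dr":[0,0,0],"jaw":1}
  ]
}}

```text
time_s: 4.27
position: [0.4548, -0.1246, 0.1989]
tcp_rot: [[-0.984, 0.038, 0.173], [0.037, 0.999, -0.006], [-0.174, 0.0, -0.985]]
force: [0.5, -0.3, 0.3]
opening: 0.001
```

```bash
python3 - <<'E'
from h import *
from rig import *
plan([.455,-.125,.20],R_from(177.8,10))
s=read_state();np.savez("w1.npz",p=s["position"],R=s["tcp_rot"])
p,d=capture("wrist");cv2.imwrite("pics/w1.png",p[:,:,::-1])
E
```

```text
pos [ 0.4548 -0.1246  0.1989] turn units (total) [ 0. -0.  0.] shift units in current axes [-0.02 -0.01 -0.04] in target axes [-0.02 -0.01 -0.04]
```

View pics/w1.png

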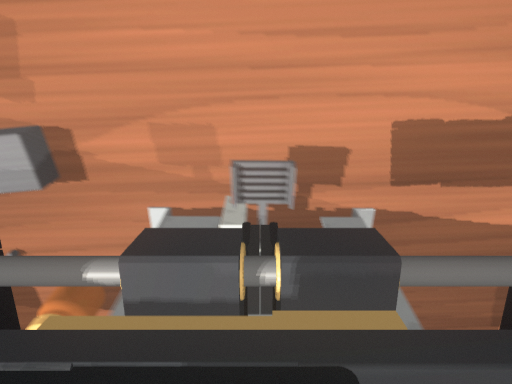

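```bash
python3 - <<'E'
from h import *
w=np.load("w1.npz");m=camera_model("wrist");K=m["intrinsics"];T=np.eye(4);T[:3,:3]=w["R"];T[:3,3]=w["p"];T=T@m["mount"]
Q=[]
for u,v,z in [(231,161,.076),(296,161,.076),(297,207,.069),(229,206,.069)]:
    r=T[:3,:3]@np.array([(u-K[0,2])/K[0,0],(v-K[1,2])/K[1,1],1]);Q.append(T[:3,3]+r*(z-T[2,3])/r[2])
Q=np.array(Q);print(Q.round(4),Q.mean(0).round(4))
plan([.4726-.004,-.125,.118],R_from(177.8,10))
E
```

```text
[[ 0.4527 -0.1488  0.076 ]
 [ 0.4548 -0.0933  0.076 ]
 [ 0.5032 -0.0912  0.069 ]
 [ 0.4997 -0.1548  0.069 ]] [ 0.4776 -0.122   0.0725]
pos [ 0.4553 -0.1209  0.1985] turn units (total) [ 0.04 -0.01  0.02] shift units in current axes [ 0.03 -0.16  3.26] in target axes [ 0.03 -0.14  3.26]
```

Emit:
{"op": "arm_command", "data": {
  "commands": [
    {"translation":[0,-0.03,0.8],"dr":[0,0,0],"jaw":1},
    {"translation":[0,-0.03,0.8],"dr":[0,0,0],"jaw":1},
    {"translation":[0,-0.04,0.8],"dr":[0,0,0],"jaw":1},
    {"translation":[0,-0.04,0.8],"dr":[0,0,0],"jaw":1},
    {"translation":[0,0,0],"dr":[0,0,0],"jaw":1},
    {"translation":[0,0,0],"dr":[0,0,0],"jaw":1}
  ]
}}

```text
time_s: 4.82
position: [0.4677, -0.1295, 0.1195]
tcp_rot: [[-0.985, 0.038, 0.171], [0.037, 0.999, -0.005], [-0.171, 0.002, -0.985]]
force: [-0.6, -0.6, -0.1]
opening: 0.011
```

```bash
python3 - <<'E'
from h import *
from rig import *
s=read_state();print(s["position"],s["force"])
plan([.4725,-.124,.083],R_from(177.8,10))
np.savez("w2.npz",p=s["position"],R=s["tcp_rot"])
p,d=capture("wrist");cv2.imwrite("pics/w2.png",p[:,:,::-1])
E
```

```text
[ 0.46770503 -0.12951808  0.11945639] [-0.634136   -0.59602395 -0.12062889]
pos [ 0.4677 -0.1295  0.1195] turn units (total) [ 0.02 -0.02  0.  ] shift units in current axes [0.07 0.23 1.47] in target axes [0.07 0.23 1.47]
```

View pics/w2.png

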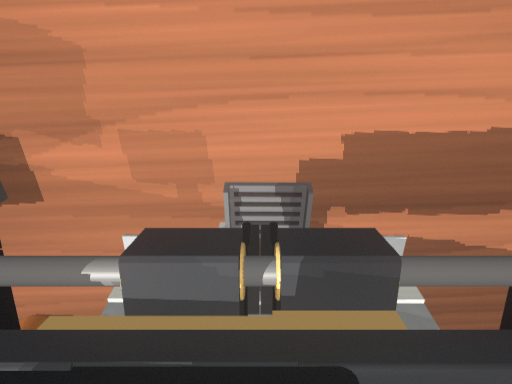

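Emit:
{"op": "arm_command", "data": {
  "commands": [
    {"translation":[0.03,0.1,0.3],"dr":[0,0,0],"jaw":1},
    {"translation":[0.03,0.1,0.3],"dr":[0,0,0],"jaw":1},
    {"translation":[0.03,0,0.3],"dr":[0,0,0],"jaw":1},
    {"translation":[0.03,0,0.3],"dr":[0,0,0],"jaw":1},
    {"translation":[0,0,0.2],"dr":[0,0,0],"jaw":1},
    {"translation":[0,0,0],"dr":[0,0,0],"jaw":1},
    {"translation":[0,0,0],"dr":[0,0,0],"jaw":1}
  ]
}}

```text
time_s: 5.45
position: [0.4716, -0.1245, 0.0847]
tcp_rot: [[-0.984, 0.037, 0.173], [0.037, 0.999, -0.006], [-0.173, 0.001, -0.985]]
force: [0.3, 0.6, -0.3]
opening: 0.001
```

Emit:
{"op": "arm_command", "data": {
  "commands": [
    {"translation":[0.02,0,0.1],"dr":[0,0,0],"jaw":1},
    {"translation":[0.02,0,0.1],"dr":[0,0,0],"jaw":1},
    {"translation":[0.02,0,0.1],"dr":[0,0,0],"jaw":1},
    {"translation":[0.02,0,0.1],"dr":[0,0,0],"jaw":1},
    {"translation":[0,0,0],"dr":[0,0,0],"jaw":1}
  ]
}}

```text
time_s: 5.87
position: [0.4715, -0.1247, 0.0752]
tcp_rot: [[-0.984, 0.037, 0.174], [0.036, 0.999, -0.007], [-0.174, -0.0, -0.985]]
force: [-3.5, 1.0, 13.3]
opening: 0.004
```

Emit:
{"op": "arm_command", "data": {
  "commands": [
    {"translation":[0.02,0,0.1],"dr":[0,0,0],"jaw":1},
    {"translation":[0.02,0,0.1],"dr":[0,0,0],"jaw":1}
  ]
}}

```text
time_s: 6.03
position: [0.4708, -0.1244, 0.0706]
tcp_rot: [[-0.984, 0.036, 0.174], [0.036, 0.999, -0.006], [-0.174, 0.0, -0.985]]
force: [-4.8, -0.1, 11.6]
opening: 0.005
```

Emit:
{"op": "arm_command", "data": {
  "commands": [
    {"translation":[0.02,0,0.1],"dr":[0,0,0],"jaw":1},
    {"translation":[0.02,0,0.1],"dr":[0,0,0],"jaw":1}
  ]
}}

```text
time_s: 6.2
position: [0.4701, -0.1241, 0.0653]
tcp_rot: [[-0.984, 0.036, 0.172], [0.036, 0.999, -0.006], [-0.172, 0.001, -0.985]]
force: [-4.5, -0.7, 10.9]
opening: 0.003
```

Emit:
{"op": "arm_command", "data": {
  "commands": [
    {"translation":[0.015,0,0.1],"dr":[0,0,0],"jaw":1},
    {"translation":[0.015,0,0.1],"dr":[0,0,0],"jaw":1},
    {"translation":[0.015,0,0.1],"dr":[0,0,0],"jaw":1},
    {"translation":[0.015,0,0.1],"dr":[0,0,0],"jaw":1}
  ]
}}

```text
time_s: 6.53
position: [0.4699, -0.1239, 0.055]
tcp_rot: [[-0.985, 0.036, 0.171], [0.036, 0.999, -0.005], [-0.172, 0.001, -0.985]]
force: [-6.2, -0.8, 10.2]
opening: 0.004
```

Emit:
{"op": "arm_command", "data": {
  "commands": [
    {"translation":[0.015,0,0.1],"dr":[0,0,0],"jaw":1},
    {"translation":[0.015,0,0.1],"dr":[0,0,0],"jaw":1},
    {"translation":[0.015,0,0.1],"dr":[0,0,0],"jaw":1},
    {"translation":[0.015,0,0.1],"dr":[0,0,0],"jaw":1}
  ]
}}

```text
time_s: 6.87
position: [0.4702, -0.1239, 0.0447]
tcp_rot: [[-0.985, 0.036, 0.171], [0.036, 0.999, -0.005], [-0.171, 0.001, -0.985]]
force: [-4.4, -1.0, 6.9]
opening: 0.003
```

Emit:
{"op": "arm_command", "data": {
  "commands": [
    {"translation":[0.02,0,0.1],"dr":[0,0,0],"jaw":1},
    {"translation":[0.02,0,0.1],"dr":[0,0,0],"jaw":1},
    {"translation":[0.015,0,0.06],"dr":[0,0,0],"jaw":1}
  ]
}}

```text
time_s: 7.12
position: [0.4703, -0.124, 0.0379]
tcp_rot: [[-0.984, 0.037, 0.172], [0.036, 0.999, -0.005], [-0.172, 0.001, -0.985]]
force: [-4.7, -0.9, 7.0]
opening: 0.006
```

Emit:
{"op": "arm_command", "data": {
  "commands": [
    {"translation":[0.01,0,0.05],"dr":[0,0,0],"jaw":1},
    {"translation":[0.01,0,0.05],"dr":[0,0,0],"jaw":1}
  ]
}}

```text
time_s: 7.28
position: [0.4705, -0.1241, 0.0354]
tcp_rot: [[-0.984, 0.037, 0.172], [0.036, 0.999, -0.005], [-0.172, 0.001, -0.985]]
force: [-4.3, -0.6, 5.7]
opening: 0.009
```

Emit:
{"op": "arm_command", "data": {
  "commands": [
    {"translation":[0.01,0,0.05],"dr":[0,0,0],"jaw":1},
    {"translation":[0.01,0,0.05],"dr":[0,0,0],"jaw":1}
  ]
}}

```text
time_s: 7.45
position: [0.4708, -0.1242, 0.0328]
tcp_rot: [[-0.984, 0.037, 0.173], [0.036, 0.999, -0.006], [-0.173, 0.001, -0.985]]
force: [-2.4, -0.2, 4.5]
opening: 0.004
```

Emit:
{"op": "arm_command", "data": {
  "commands": [
    {"translation":[0.01,0,0.04],"dr":[0,0,0],"jaw":1},
    {"translation":[0,0,0],"dr":[0,0,0],"jaw":1}
  ]
}}

```text
time_s: 7.62
position: [0.4714, -0.1246, 0.0316]
tcp_rot: [[-0.984, 0.037, 0.174], [0.037, 0.999, -0.006], [-0.174, 0.0, -0.985]]
force: [-3.8, 0.4, 5.1]
opening: 0.008
```

Emit:
{"op": "arm_command", "data": {
  "commands": [
    {"translation":[0.01,0,0.04],"dr":[0,0,0],"jaw":1},
    {"translation":[0,0,0],"dr":[0,0,0],"jaw":1}
  ]
}}

```text
time_s: 7.78
position: [0.4715, -0.1246, 0.0307]
tcp_rot: [[-0.984, 0.037, 0.174], [0.036, 0.999, -0.006], [-0.174, 0.0, -0.985]]
force: [-3.2, 0.2, 5.0]
opening: 0.006
```

Emit:
{"op": "arm_command", "data": {
  "commands": [
    {"translation":[0.01,0,0.04],"dr":[0,0,0],"jaw":1},
    {"translation":[0,0,0],"dr":[0,0,0],"jaw":1}
  ]
}}

```text
time_s: 7.95
position: [0.4715, -0.1247, 0.0297]
tcp_rot: [[-0.984, 0.037, 0.174], [0.036, 0.999, -0.006], [-0.174, -0.0, -0.985]]
force: [-1.5, 0.7, 4.8]
opening: 0.001
```

Emit:
{"op": "arm_command", "data": {
  "commands": [
    {"translation":[0.01,0,0.04],"dr":[0,0,0],"jaw":1},
    {"translation":[0,0,0],"dr":[0,0,0],"jaw":1}
  ]
}}

```text
time_s: 8.12
position: [0.4715, -0.1248, 0.0291]
tcp_rot: [[-0.984, 0.037, 0.174], [0.036, 0.999, -0.007], [-0.175, -0.0, -0.985]]
force: [-3.4, 0.4, 9.7]
opening: 0.003
```

Emit:
{"op": "arm_command", "data": {
  "commands": [
    {"translation":[0.01,0,0.04],"dr":[0,0,0],"jaw":1},
    {"translation":[0,0,0],"dr":[0,0,0],"jaw":1}
  ]
}}

```text
time_s: 8.28
position: [0.4715, -0.1248, 0.0287]
tcp_rot: [[-0.984, 0.037, 0.175], [0.036, 0.999, -0.007], [-0.176, -0.001, -0.984]]
force: [-3.4, 0.5, 13.4]
opening: 0.004
```

Emit:
{"op": "arm_command", "data": {
  "commands": [
    {"translation":[0,-0.1,0],"dr":[0,0,0],"jaw":1},
    {"translation":[0,-0.1,0],"dr":[0,0,0],"jaw":1},
    {"translation":[0,-0.1,0],"dr":[0,0,0],"jaw":1},
    {"translation":[0,-0.1,0],"dr":[0,0,0],"jaw":1}
  ]
}}

```text
time_s: 8.62
position: [0.4713, -0.1349, 0.0287]
tcp_rot: [[-0.984, 0.037, 0.176], [0.036, 0.999, -0.007], [-0.176, -0.001, -0.984]]
force: [-2.9, 0.9, 13.1]
opening: 0.006
```

Emit:
{"op": "arm_command", "data": {
  "commands": [
    {"translation":[0,-0.1,0],"dr":[0,0,0],"jaw":1},
    {"translation":[0,-0.1,0],"dr":[0,0,0],"jaw":1},
    {"translation":[0,-0.1,0],"dr":[0,0,0],"jaw":1},
    {"translation":[0,-0.1,0],"dr":[0,0,0],"jaw":1}
  ]
}}

```text
time_s: 8.95
position: [0.4716, -0.1453, 0.0288]
tcp_rot: [[-0.984, 0.037, 0.177], [0.036, 0.999, -0.008], [-0.177, -0.002, -0.984]]
force: [-1.0, 2.0, 12.2]
opening: 0.001
```

Emit:
{"op": "arm_command", "data": {
  "commands": [
    {"translation":[0,-0.08,0],"dr":[0,0,0],"jaw":1},
    {"translation":[0,-0.08,0],"dr":[0,0,0],"jaw":1}
  ]
}}

```text
time_s: 9.12
position: [0.4717, -0.1495, 0.0289]
tcp_rot: [[-0.983, 0.037, 0.177], [0.036, 0.999, -0.009], [-0.177, -0.002, -0.984]]
force: [-0.4, 1.7, 12.2]
opening: 0.006
```

Emit:
{"op": "arm_command", "data": {
  "commands": [
    {"translation":[0,-0.06,0],"dr":[0,0,0],"jaw":1},
    {"translation":[0,-0.06,0],"dr":[0,0,0],"jaw":1}
  ]
}}

```text
time_s: 9.28
position: [0.4719, -0.1526, 0.0289]
tcp_rot: [[-0.983, 0.037, 0.178], [0.036, 0.999, -0.009], [-0.178, -0.002, -0.984]]
force: [0.7, 1.6, 10.4]
opening: 0.008
```

Emit:
{"op": "arm_command", "data": {
  "commands": [
    {"translation":[0,-0.06,0],"dr":[0,0,0],"jaw":1},
    {"translation":[0,-0.06,0],"dr":[0,0,0],"jaw":1}
  ]
}}

```text
time_s: 9.45
position: [0.4721, -0.1558, 0.029]
tcp_rot: [[-0.983, 0.038, 0.178], [0.036, 0.999, -0.009], [-0.178, -0.003, -0.984]]
force: [0.3, 2.9, 10.8]
opening: 0.006
```

Emit:
{"op": "arm_command", "data": {
  "commands": [
    {"translation":[0,-0.06,0.01],"dr":[0,0,0],"jaw":1},
    {"translation":[0,-0.06,0.01],"dr":[0,0,0],"jaw":1}
  ]
}}

```text
time_s: 9.62
position: [0.4724, -0.159, 0.0288]
tcp_rot: [[-0.983, 0.038, 0.179], [0.036, 0.999, -0.01], [-0.179, -0.003, -0.984]]
force: [0.5, 2.9, 15.9]
opening: 0.006
```

Emit:
{"op": "arm_command", "data": {
  "commands": [
    {"translation":[0,-0.06,0],"dr":[0,0,0],"jaw":1},
    {"translation":[0,-0.06,0],"dr":[0,0,0],"jaw":1}
  ]
}}

```text
time_s: 9.78
position: [0.4727, -0.1622, 0.0289]
tcp_rot: [[-0.983, 0.038, 0.18], [0.036, 0.999, -0.011], [-0.18, -0.004, -0.984]]
force: [2.4, 2.0, 12.8]
opening: 0.002
```

Emit:
{"op": "arm_command", "data": {
  "commands": [
    {"translation":[0,-0.06,0],"dr":[0,0,0],"jaw":1},
    {"translation":[0,-0.06,0],"dr":[0,0,0],"jaw":1}
  ]
}}

```text
time_s: 9.95
position: [0.4726, -0.1647, 0.0289]
tcp_rot: [[-0.983, 0.038, 0.179], [0.037, 0.999, -0.009], [-0.179, -0.003, -0.984]]
force: [4.9, 6.2, 13.9]
opening: 0.008
```

Emit:
{"op": "arm_command", "data": {
  "commands": [
    {"translation":[0,-0.05,0],"dr":[0,0,0],"jaw":1},
    {"translation":[0,0,0],"dr":[0,0,0],"jaw":1}
  ]
}}

```text
time_s: 10.12
position: [0.4722, -0.1653, 0.0288]
tcp_rot: [[-0.983, 0.038, 0.178], [0.037, 0.999, -0.008], [-0.179, -0.001, -0.984]]
force: [3.5, 6.5, 15.1]
opening: 0.005
```

Emit:
{"op": "arm_command", "data": {
  "commands": [
    {"translation":[0,-0.06,0],"dr":[0,0,0],"jaw":1},
    {"translation":[0,0,0],"dr":[0,0,0],"jaw":1}
  ]
}}

```text
time_s: 10.28
position: [0.4719, -0.1662, 0.0288]
tcp_rot: [[-0.983, 0.038, 0.178], [0.037, 0.999, -0.007], [-0.178, -0.001, -0.984]]
force: [4.6, 7.5, 14.6]
opening: 0.006
```

Emit:
{"op": "arm_command", "data": {
  "commands": [
    {"translation":[0,-0.06,0],"dr":[0,0,0],"jaw":1},
    {"translation":[0,0,0],"dr":[0,0,0],"jaw":1}
  ]
}}

```text
time_s: 10.45
position: [0.4714, -0.1673, 0.0288]
tcp_rot: [[-0.983, 0.038, 0.177], [0.037, 0.999, -0.006], [-0.177, 0.0, -0.984]]
force: [2.6, 8.7, 15.0]
opening: -0.001
```

```bash
python3 - <<'E'
from h import *
from rig import *
s=read_state();print(s["position"],s["force"],s["moment"])
p,d=capture("wrist");cv2.imwrite("pics/w3.png",p[:,:,::-1])
p,d=capture("top");q=cv2.resize(p[90:240,230:390],None,fx=5,fy=4,interpolation=cv2.INTER_CUBIC);cv2.imwrite("pics/t3.png",q[:,:,::-1])
E
```

```text
[ 0.47143555 -0.16728621  0.02875175] [ 2.56344175  8.70987329 14.99180253] [ 1.60154311 -1.04637538  0.17774378]
```

View pics/w3.png

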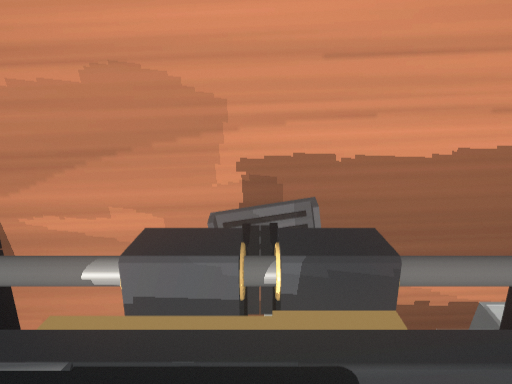

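View pics/t3.png

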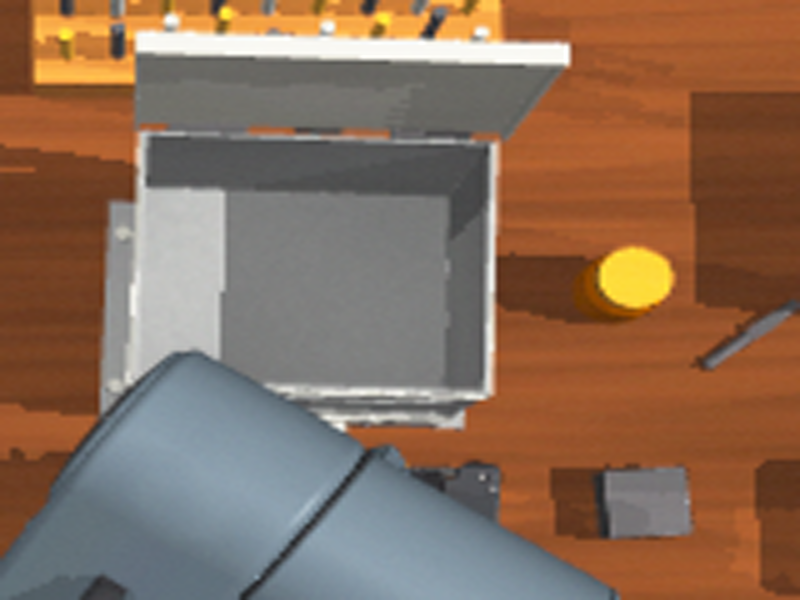

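```bash
python3 - <<'E'
from h import *
s=read_state();m=camera_model("wrist");K=m["intrinsics"];T=np.eye(4);T[:3,:3]=s["tcp_rot"];T[:3,3]=s["position"];T=T@m["mount"]
Q=[]
for u,v,z in [(209,214,.028),(317,198,.028),(320,229,.028)]:
    r=T[:3,:3]@np.array([(u-K[0,2])/K[0,0],(v-K[1,2])/K[1,1],1]);Q.append(T[:3,3]+r*(z-T[2,3])/r[2])
Q=np.array(Q);print(Q.round(4));e=Q[1]-Q[0];f=Q[2]-Q[1]
print(np.hypot(*e[:2]),np.degrees(np.arctan2(e[0],e[1])),np.degrees(np.arctan2(f[1],f[0])))
E
```

```text
[[ 0.4523 -0.1914  0.028 ]
 [ 0.4454 -0.1384  0.028 ]
 [ 0.4631 -0.1362  0.028 ]]
0.053379526174947844 -7.351933952633599 7.050339262139762
```

Emit:
{"op": "arm_command", "data": {
  "commands": [
    {"translation":[0,-0.06,0],"dr":[0,0,0],"jaw":1},
    {"translation":[0,-0.04,0],"dr":[0,0,0],"jaw":1}
  ]
}}

```text
time_s: 10.72
position: [0.4709, -0.1691, 0.0287]
tcp_rot: [[-0.984, 0.037, 0.176], [0.037, 0.999, -0.005], [-0.176, 0.002, -0.984]]
force: [3.3, 9.7, 17.2]
opening: -0.0
```

Emit:
{"op": "arm_command", "data": {
  "commands": [
    {"translation":[0,-0.04,0],"dr":[0,0,0],"jaw":1},
    {"translation":[0,0,0],"dr":[0,0,0],"jaw":1}
  ]
}}

```text
time_s: 10.88
position: [0.4706, -0.1699, 0.0287]
tcp_rot: [[-0.984, 0.037, 0.176], [0.037, 0.999, -0.005], [-0.176, 0.002, -0.984]]
force: [3.0, 10.5, 16.8]
opening: 0.005
```

Emit:
{"op": "arm_command", "data": {
  "commands": [
    {"translation":[0,-0.04,0],"dr":[0,0,0],"jaw":1},
    {"translation":[0,0,0],"dr":[0,0,0],"jaw":1}
  ]
}}

```text
time_s: 11.05
position: [0.4704, -0.1706, 0.0286]
tcp_rot: [[-0.984, 0.037, 0.175], [0.037, 0.999, -0.004], [-0.175, 0.002, -0.985]]
force: [2.9, 10.6, 15.9]
opening: 0.005
```

Emit:
{"op": "arm_command", "data": {
  "commands": [
    {"translation":[0,-0.05,-0.01],"dr":[0,0,0],"jaw":1},
    {"translation":[0,-0.03,0],"dr":[0,0,0],"jaw":1}
  ]
}}

```text
time_s: 11.22
position: [0.47, -0.1725, 0.0287]
tcp_rot: [[-0.984, 0.037, 0.175], [0.037, 0.999, -0.004], [-0.175, 0.003, -0.985]]
force: [3.1, 9.2, 14.0]
opening: 0.007
```

Emit:
{"op": "arm_command", "data": {
  "commands": [
    {"translation":[0,-0.05,0],"dr":[0,0,0],"jaw":1},
    {"translation":[0,0,0],"dr":[0,0,0],"jaw":1}
  ]
}}

```text
time_s: 11.38
position: [0.4697, -0.1737, 0.0286]
tcp_rot: [[-0.984, 0.037, 0.174], [0.037, 0.999, -0.004], [-0.174, 0.003, -0.985]]
force: [1.6, 9.5, 15.1]
opening: 0.006
```

```bash
python3 - <<'E'
from h import *
from rig import *
s=read_state();print(s["position"],s["force"])
p,d=capture("wrist");cv2.imwrite("pics/w4.png",cv2.resize(p[150:290,150:370],None,fx=3.5,fy=3.5)[:,:,::-1])
E
```

```text
[ 0.46972372 -0.17365288  0.02864566] [ 1.55953966  9.52291528 15.08154848]
```

View pics/w4.png

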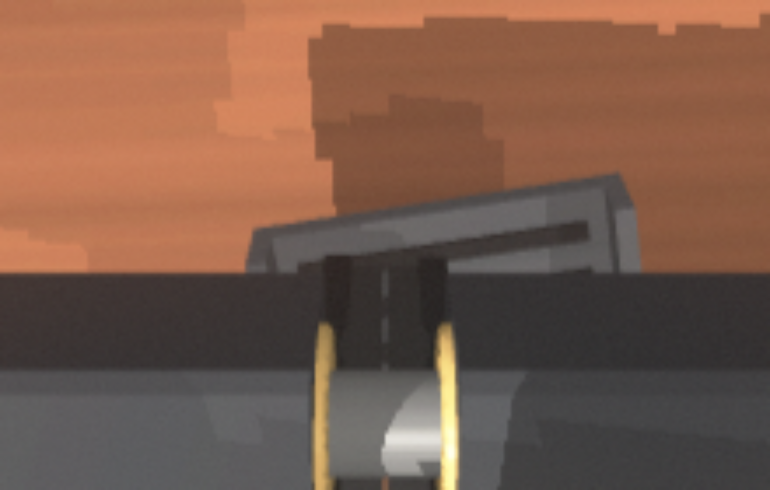

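Emit:
{"op": "arm_command", "data": {
  "commands": [
    {"translation":[0,-0.06,-0.005],"dr":[0,0,0],"jaw":1},
    {"translation":[0,-0.06,0],"dr":[0,0,0],"jaw":1}
  ]
}}

```text
time_s: 11.6
position: [0.4693, -0.1763, 0.0286]
tcp_rot: [[-0.984, 0.037, 0.173], [0.037, 0.999, -0.003], [-0.173, 0.004, -0.985]]
force: [1.0, 9.9, 15.7]
opening: 0.009
```

Emit:
{"op": "arm_command", "data": {
  "commands": [
    {"translation":[0,-0.04,0],"dr":[0,0,0],"jaw":1},
    {"translation":[0,0,0],"dr":[0,0,0],"jaw":1}
  ]
}}

```text
time_s: 11.77
position: [0.4691, -0.1773, 0.0286]
tcp_rot: [[-0.984, 0.037, 0.173], [0.037, 0.999, -0.003], [-0.173, 0.004, -0.985]]
force: [0.6, 9.3, 15.1]
opening: 0.001
```

Emit:
{"op": "arm_command", "data": {
  "commands": [
    {"translation":[0,-0.04,0],"dr":[0,0,0],"jaw":1},
    {"translation":[0,0,0],"dr":[0,0,0],"jaw":1}
  ]
}}

```text
time_s: 11.93
position: [0.469, -0.1781, 0.0286]
tcp_rot: [[-0.984, 0.037, 0.173], [0.037, 0.999, -0.002], [-0.173, 0.004, -0.985]]
force: [2.4, 9.6, 15.5]
opening: 0.005
```

Emit:
{"op": "arm_command", "data": {
  "commands": [
    {"translation":[0,-0.05,-0.01],"dr":[0,0,0],"jaw":1},
    {"translation":[0,0,0],"dr":[0,0,0],"jaw":1}
  ]
}}

```text
time_s: 12.1
position: [0.4689, -0.1785, 0.0287]
tcp_rot: [[-0.984, 0.036, 0.172], [0.037, 0.999, -0.001], [-0.172, 0.005, -0.985]]
force: [4.4, 12.9, 13.4]
opening: -0.0
```

Emit:
{"op": "arm_command", "data": {
  "commands": [
    {"translation":[0,-0.05,0],"dr":[0,0,0],"jaw":1},
    {"translation":[0,0,0],"dr":[0,0,0],"jaw":1}
  ]
}}

```text
time_s: 12.27
position: [0.4688, -0.1788, 0.0287]
tcp_rot: [[-0.984, 0.036, 0.172], [0.037, 0.999, 0.001], [-0.172, 0.007, -0.985]]
force: [6.8, 17.1, 14.3]
opening: 0.004
```

Emit:
{"op": "arm_command", "data": {
  "commands": [
    {"translation":[0,-0.05,0],"dr":[0,0,0],"jaw":1},
    {"translation":[0,0,0],"dr":[0,0,0],"jaw":1}
  ]
}}

```text
time_s: 12.43
position: [0.4687, -0.179, 0.0286]
tcp_rot: [[-0.985, 0.035, 0.171], [0.036, 0.999, 0.003], [-0.171, 0.009, -0.985]]
force: [8.4, 19.6, 14.6]
opening: 0.003
```

Emit:
{"op": "arm_command", "data": {
  "commands": [
    {"translation":[0,0.03,0],"dr":[0,0,0],"jaw":1},
    {"translation":[-0.005,0,-0.03],"dr":[0,0,0],"jaw":1},
    {"translation":[-0.005,0,-0.03],"dr":[0,0,0],"jaw":1}
  ]
}}

```text
time_s: 12.68
position: [0.4686, -0.1789, 0.0294]
tcp_rot: [[-0.985, 0.035, 0.171], [0.036, 0.999, 0.001], [-0.17, 0.008, -0.985]]
force: [7.3, 15.3, 2.1]
opening: 0.006
```

Emit:
{"op": "arm_command", "data": {
  "commands": [
    {"translation":[-0.005,0,-0.03],"dr":[0,0,0],"jaw":1},
    {"translation":[-0.005,0,-0.03],"dr":[0,0,0],"jaw":1}
  ]
}}

```text
time_s: 12.85
position: [0.4682, -0.179, 0.0303]
tcp_rot: [[-0.985, 0.035, 0.17], [0.036, 0.999, 0.002], [-0.169, 0.008, -0.986]]
force: [8.2, 15.1, -0.7]
opening: 0.004
```

Emit:
{"op": "arm_command", "data": {
  "commands": [
    {"translation":[-0.005,0,-0.03],"dr":[0,0,0],"jaw":1},
    {"translation":[-0.005,0,-0.03],"dr":[0,0,0],"jaw":1}
  ]
}}

```text
time_s: 13.02
position: [0.4682, -0.179, 0.0316]
tcp_rot: [[-0.985, 0.035, 0.169], [0.036, 0.999, 0.002], [-0.169, 0.008, -0.986]]
force: [8.0, 14.8, -1.2]
opening: 0.004
```

Emit:
{"op": "arm_command", "data": {
  "commands": [
    {"translation":[0,0.04,0],"dr":[0,0,0],"jaw":1},
    {"translation":[0,0.02,0],"dr":[0,0,0],"jaw":1}
  ]
}}

```text
time_s: 13.18
position: [0.4683, -0.1786, 0.0318]
tcp_rot: [[-0.985, 0.035, 0.17], [0.035, 0.999, -0.001], [-0.17, 0.005, -0.985]]
force: [2.7, 9.4, 0.6]
opening: 0.005
```

```bash
python3 - <<'E'
from h import *
from rig import *
s=read_state();print(s["position"],s["force"])
p,d=capture("wrist");cv2.imwrite("pics/w5.png",cv2.resize(p[150:290,150:370],None,fx=3.5,fy=3.5)[:,:,::-1])
E
```

```text
[ 0.46826191 -0.17863122  0.03184063] [2.69568382 9.42793708 0.61160968]
```

View pics/w5.png

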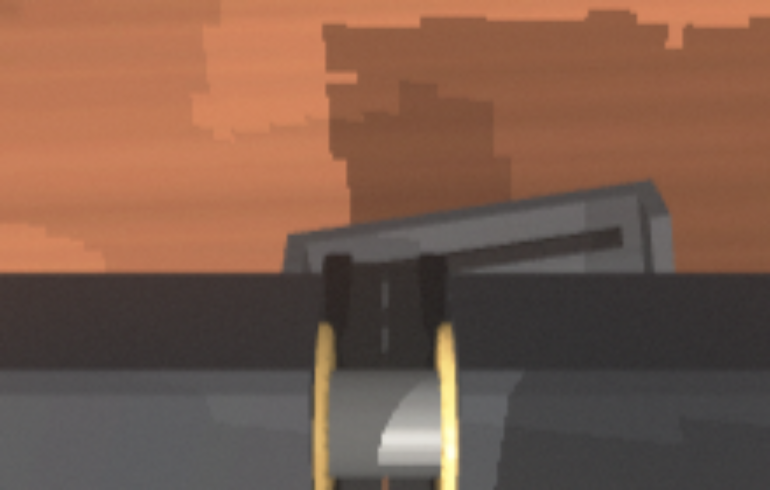

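Emit:
{"op": "arm_command", "data": {
  "commands": [
    {"translation":[0,0.03,0],"dr":[0,0,0],"jaw":1},
    {"translation":[0,0,0],"dr":[0,0,0],"jaw":1}
  ]
}}

```text
time_s: 13.4
position: [0.4683, -0.1786, 0.0319]
tcp_rot: [[-0.985, 0.035, 0.171], [0.035, 0.999, -0.002], [-0.171, 0.004, -0.985]]
force: [3.0, 8.2, 2.1]
opening: 0.011
```

Emit:
{"op": "arm_command", "data": {
  "commands": [
    {"translation":[-0.005,0.02,-0.03],"dr":[0,0,0],"jaw":1},
    {"translation":[-0.005,0,-0.03],"dr":[0,0,0],"jaw":1}
  ]
}}

```text
time_s: 13.57
position: [0.4683, -0.1785, 0.0335]
tcp_rot: [[-0.985, 0.035, 0.171], [0.036, 0.999, -0.002], [-0.171, 0.004, -0.985]]
force: [1.3, 6.8, 2.3]
opening: 0.003
```

Emit:
{"op": "arm_command", "data": {
  "commands": [
    {"translation":[-0.005,0,-0.03],"dr":[0,0,0],"jaw":1},
    {"translation":[-0.005,0,-0.03],"dr":[0,0,0],"jaw":1}
  ]
}}

```text
time_s: 13.73
position: [0.4682, -0.1785, 0.0351]
tcp_rot: [[-0.985, 0.036, 0.171], [0.036, 0.999, -0.002], [-0.171, 0.004, -0.985]]
force: [1.3, 6.8, 2.7]
opening: 0.005
```

```bash
python3 - <<'E'
from h import *
from rig import *
s=read_state();print(s["position"],s["force"])
p,d=capture("wrist");cv2.imwrite("pics/w6.png",cv2.resize(p[150:290,150:370],None,fx=3.5,fy=3.5)[:,:,::-1])
E
```

```text
[ 0.46824046 -0.17847076  0.03505496] [1.307189   6.84298931 2.74167573]
```

View pics/w6.png

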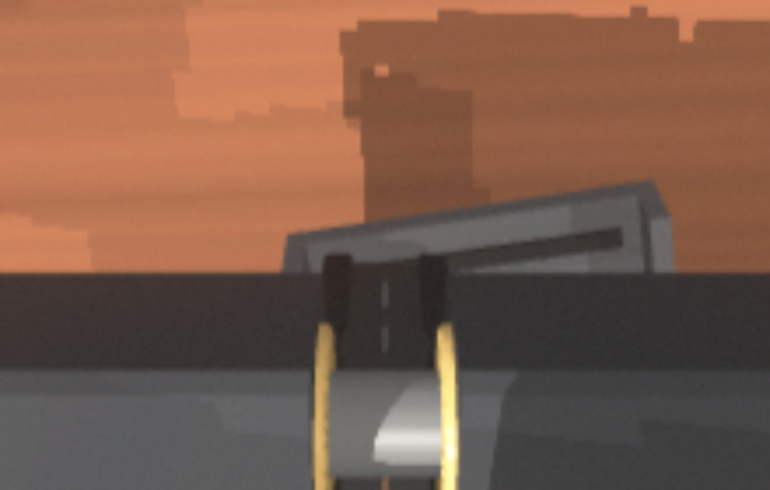

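Emit:
{"op": "arm_command", "data": {
  "commands": [
    {"translation":[-0.005,0,-0.03],"dr":[0,0,0],"jaw":1},
    {"translation":[-0.005,0,-0.03],"dr":[0,0,0],"jaw":1}
  ]
}}

```text
time_s: 13.95
position: [0.4683, -0.1785, 0.0366]
tcp_rot: [[-0.985, 0.036, 0.171], [0.036, 0.999, -0.002], [-0.171, 0.004, -0.985]]
force: [2.2, 7.2, 2.5]
opening: 0.003
```

Emit:
{"op": "arm_command", "data": {
  "commands": [
    {"translation":[-0.005,0,-0.03],"dr":[0,0,0],"jaw":1},
    {"translation":[-0.005,0,-0.03],"dr":[0,0,0],"jaw":1}
  ]
}}

```text
time_s: 14.12
position: [0.4683, -0.1786, 0.0382]
tcp_rot: [[-0.985, 0.036, 0.171], [0.036, 0.999, -0.002], [-0.171, 0.004, -0.985]]
force: [1.6, 6.8, 3.8]
opening: 0.002
```

Emit:
{"op": "arm_command", "data": {
  "commands": [
    {"translation":[-0.005,0,-0.03],"dr":[0,0,0],"jaw":1},
    {"translation":[0,0,0],"dr":[0,0,0],"jaw":1}
  ]
}}

```text
time_s: 14.28
position: [0.4683, -0.1786, 0.0391]
tcp_rot: [[-0.985, 0.036, 0.171], [0.036, 0.999, -0.002], [-0.171, 0.004, -0.985]]
force: [1.0, 7.5, 4.5]
opening: 0.004
```

Emit:
{"op": "arm_command", "data": {
  "commands": [
    {"translation":[-0.005,0,-0.03],"dr":[0,0,0],"jaw":1},
    {"translation":[0,0,0],"dr":[0,0,0],"jaw":1}
  ]
}}

```text
time_s: 14.45
position: [0.4683, -0.1786, 0.0398]
tcp_rot: [[-0.985, 0.036, 0.171], [0.036, 0.999, -0.002], [-0.171, 0.004, -0.985]]
force: [0.7, 7.1, 3.0]
opening: 0.006
```

Emit:
{"op": "arm_command", "data": {
  "commands": [
    {"translation":[-0.005,0,-0.03],"dr":[0,0,0],"jaw":1},
    {"translation":[0,0,0],"dr":[0,0,0],"jaw":1}
  ]
}}

```text
time_s: 14.62
position: [0.4681, -0.1785, 0.0403]
tcp_rot: [[-0.985, 0.036, 0.171], [0.036, 0.999, -0.002], [-0.171, 0.004, -0.985]]
force: [1.0, 6.7, 0.7]
opening: 0.005
```

Emit:
{"op": "arm_command", "data": {
  "commands": [
    {"translation":[-0.005,0,-0.03],"dr":[0,0,0],"jaw":1},
    {"translation":[0,0,0],"dr":[0,0,0],"jaw":1}
  ]
}}

```text
time_s: 14.78
position: [0.4679, -0.1785, 0.0407]
tcp_rot: [[-0.985, 0.036, 0.17], [0.036, 0.999, -0.002], [-0.17, 0.004, -0.985]]
force: [0.5, 6.2, -2.1]
opening: 0.004
```

Emit:
{"op": "arm_command", "data": {
  "commands": [
    {"translation":[-0.005,0,-0.03],"dr":[0,0,0],"jaw":1},
    {"translation":[0,0,0],"dr":[0,0,0],"jaw":1}
  ]
}}

```text
time_s: 14.95
position: [0.4677, -0.1786, 0.0414]
tcp_rot: [[-0.985, 0.036, 0.17], [0.036, 0.999, -0.002], [-0.17, 0.004, -0.985]]
force: [-0.2, 5.6, -2.5]
opening: 0.005
```

```bash
python3 - <<'E'
from h import *
from rig import *
s=read_state();print(s["position"],s["force"])
p,d=capture("wrist");cv2.imwrite("pics/w7.png",cv2.resize(p[150:290,150:370],None,fx=3.5,fy=3.5)[:,:,::-1])
p,d=capture("top");q=cv2.resize(p[90:240,230:390],None,fx=5,fy=4,interpolation=cv2.INTER_CUBIC);cv2.imwrite("pics/t7.png",q[:,:,::-1])
E
```

```text
[ 0.46766624 -0.17857868  0.04137354] [-0.19856922  5.56383746 -2.53299121]
```

View pics/w7.png

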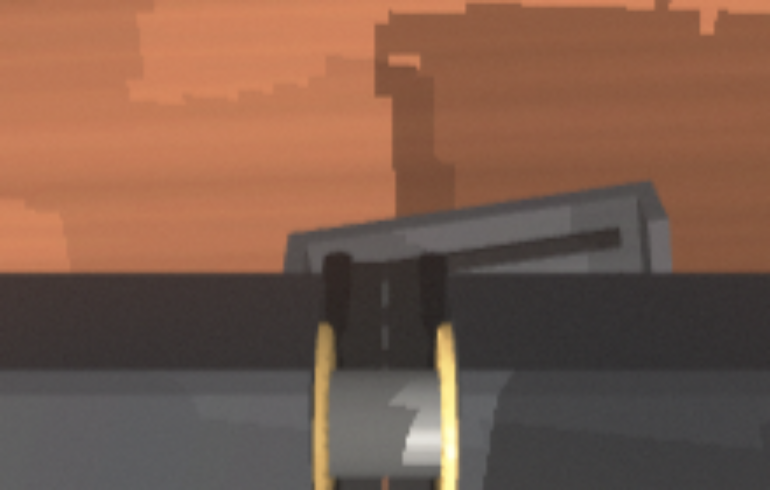

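View pics/t7.png

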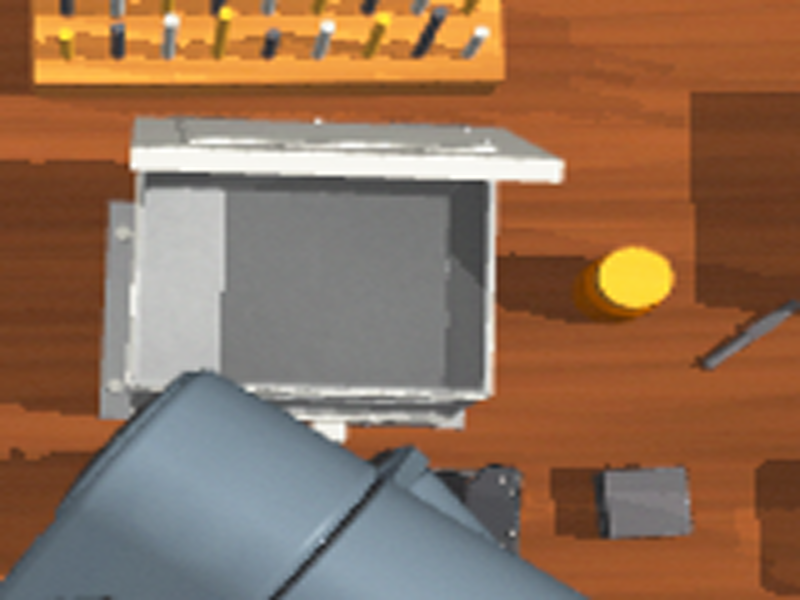

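Emit:
{"op": "arm_command", "data": {
  "commands": [
    {"translation":[0,0.03,0],"dr":[0,0,0],"jaw":1},
    {"translation":[0,0.03,0],"dr":[0,0,0],"jaw":1}
  ]
}}

```text
time_s: 15.22
position: [0.4682, -0.1783, 0.0416]
tcp_rot: [[-0.984, 0.036, 0.172], [0.036, 0.999, -0.004], [-0.172, 0.002, -0.985]]
force: [-1.2, 1.7, -0.7]
opening: 0.004
```

Emit:
{"op": "arm_command", "data": {
  "commands": [
    {"translation":[0,0.03,0],"dr":[0,0,0],"jaw":1},
    {"translation":[0,0.03,0],"dr":[0,0,0],"jaw":1}
  ]
}}

```text
time_s: 15.38
position: [0.4691, -0.178, 0.0422]
tcp_rot: [[-0.984, 0.037, 0.174], [0.036, 0.999, -0.007], [-0.174, -0.0, -0.985]]
force: [-1.4, 1.8, -0.2]
opening: 0.007
```

Emit:
{"op": "arm_command", "data": {
  "commands": [
    {"translation":[0,0.04,0],"dr":[0,0,0],"jaw":1},
    {"translation":[0,0.04,0],"dr":[0,0,0],"jaw":1}
  ]
}}

```text
time_s: 15.55
position: [0.4703, -0.1771, 0.0427]
tcp_rot: [[-0.984, 0.038, 0.176], [0.037, 0.999, -0.009], [-0.177, -0.002, -0.984]]
force: [-0.0, 0.2, 0.1]
opening: 0.005
```

Emit:
{"op": "arm_command", "data": {
  "commands": [
    {"translation":[0,0.08,-0.02],"dr":[0,0,0],"jaw":1},
    {"translation":[0,0.08,-0.05],"dr":[0,0,0],"jaw":1},
    {"translation":[0,0,-0.1],"dr":[0,0,0],"jaw":1},
    {"translation":[0,0,-0.2],"dr":[0,0,0],"jaw":1}
  ]
}}

```text
time_s: 15.88
position: [0.4677, -0.1718, 0.0515]
tcp_rot: [[-0.984, 0.037, 0.174], [0.036, 0.999, -0.006], [-0.174, -0.0, -0.985]]
force: [0.7, 0.0, 0.1]
opening: 0.008
```

```bash
python3 - <<'E'
from h import *
from rig import *
s=read_state();print(s["position"],s["force"])
p,d=capture("wrist");cv2.imwrite("pics/w8.png",cv2.resize(p[150:290,150:370],None,fx=3.5,fy=3.5)[:,:,::-1])
E
```

```text
[ 0.46767703 -0.17177949  0.0515146 ] [0.65515049 0.04932503 0.0632959 ]
```

View pics/w8.png

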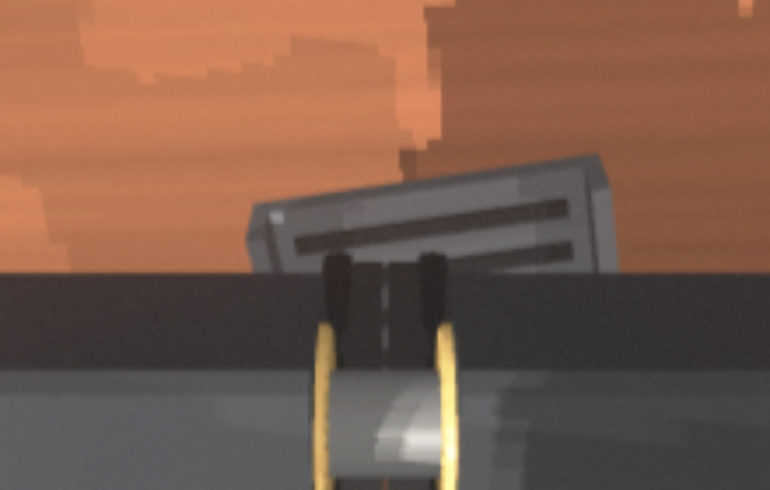

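Emit:
{"op": "arm_command", "data": {
  "commands": [
    {"translation":[0,0,-0.5],"dr":[0,0,0],"jaw":1},
    {"translation":[0,0,-0.9],"dr":[0,0,0],"jaw":1},
    {"translation":[0.1,0,-1],"dr":[0,0,0],"jaw":1},
    {"translation":[0.1,0,-1],"dr":[0,0,0],"jaw":1},
    {"translation":[0.1,0,-1],"dr":[0,0,0],"jaw":1},
    {"translation":[0,0.5,-0.5],"dr":[0,0.6,0],"jaw":0.5},
    {"translation":[0,1,0],"dr":[0,0.6,0],"jaw":0.4},
    {"translation":[0,1,0],"dr":[0,0.5,0],"jaw":0.4},
    {"translation":[0,1,0],"dr":[0,0,0],"jaw":0.4},
    {"translation":[0,1,0],"dr":[0,0,0],"jaw":0.4},
    {"translation":[0,1,0],"dr":[0,0,0],"jaw":0.4},
    {"translation":[0,1,0],"dr":[0,0,0],"jaw":0.4}
  ]
}}

```text
time_s: 16.93
position: [0.4449, -0.0072, 0.1711]
tcp_rot: [[-0.999, 0.037, -0.002], [0.037, 0.999, -0.0], [0.002, -0.0, -1.0]]
force: [0.1, 0.6, -0.2]
opening: 0.45
```

```bash
python3 - <<'E'
from h import *
plan([.57,.265,.17],R_from(240,0))
E
```

```text
pos [ 0.4449 -0.0072  0.1711] turn units (total) [ 1.000e-02 -2.000e-02 -1.036e+01] shift units in current axes [-4.59 11.07  0.03] in target axes [-11.93   1.11   0.04]
```

Emit:
{"op": "arm_command", "data": {
  "commands": [
    {"translation":[0,1,0],"dr":[0,0,0],"jaw":0.4},
    {"translation":[0,1,0],"dr":[0,0,0],"jaw":0.4},
    {"translation":[0,1,0],"dr":[0,0,0],"jaw":0.4},
    {"translation":[0,1,0],"dr":[0,0,0],"jaw":0.4},
    {"translation":[0,1,0],"dr":[0,0,-1],"jaw":0.4},
    {"translation":[-0.2,1,0],"dr":[0,0,-1],"jaw":0.4},
    {"translation":[-0.4,0.9,0],"dr":[0,0,-1],"jaw":0.4},
    {"translation":[-0.5,0.8,0],"dr":[0,0,-1],"jaw":0.4},
    {"translation":[-0.7,0.7,0],"dr":[0,0,-1],"jaw":0.4},
    {"translation":[-0.8,0.6,0],"dr":[0,0,-1],"jaw":0.4},
    {"translation":[-0.9,0,0],"dr":[0,0,-1],"jaw":0.4},
    {"translation":[-0.9,0,0],"dr":[0,0,-1],"jaw":0.4}
  ]
}}

```text
time_s: 17.93
position: [0.522, 0.2618, 0.1709]
tcp_rot: [[-0.692, -0.722, -0.003], [-0.722, 0.692, -0.0], [0.002, 0.002, -1.0]]
force: [-0.4, -0.9, 0.3]
opening: 0.598
```

```bash
python3 - <<'E'
from h import *
plan([.57,.265,.17],R_from(240,0))
E
```

```text
pos [0.522  0.2618 0.1709] turn units (total) [ 0.02 -0.02 -2.29] shift units in current axes [-1.42 -1.3   0.03] in target axes [-1.07 -1.6   0.04]
```

Emit:
{"op": "arm_command", "data": {
  "commands": [
    {"translation":[-0.3,-0.3,0],"dr":[0,0,-1],"jaw":0.4},
    {"translation":[-0.3,-0.4,0],"dr":[0,0,-1],"jaw":0.4},
    {"translation":[-0.3,-0.4,0],"dr":[0,0,-0.3],"jaw":0.4},
    {"translation":[0,-0.2,0],"dr":[0,0,0],"jaw":0.4},
    {"translation":[0,0,0],"dr":[0,0,0],"jaw":0.4}
  ]
}}

```text
time_s: 18.35
position: [0.5626, 0.2586, 0.1705]
tcp_rot: [[-0.506, -0.862, -0.002], [-0.862, 0.506, 0.0], [0.001, 0.002, -1.0]]
force: [-0.3, -0.5, -0.3]
opening: 0.599
```

```bash
python3 - <<'E'
from h import *
from rig import *
s=read_state();print(s["position"],s["tcp_rot"].round(3))
np.savez("w9.npz",p=s["position"],R=s["tcp_rot"])
p,d=capture("wrist");np.save("w9.npy",p);cv2.imwrite("pics/w9.png",p[:,:,::-1])
p,d=capture("top");cv2.imwrite("pics/t9.png",p[:,:,::-1])
E
```

```text
[0.56259461 0.25857813 0.17049474] [[-0.506 -0.862 -0.002]
 [-0.862  0.506  0.   ]
 [ 0.001  0.002 -1.   ]]
```

View pics/w9.png

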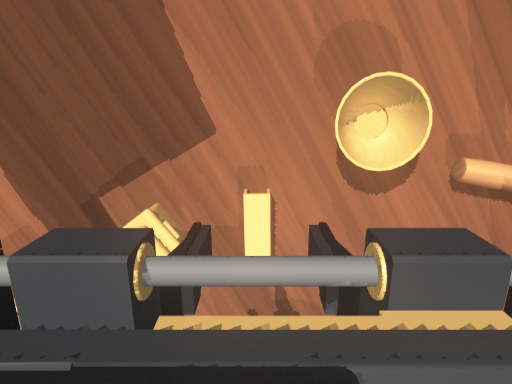

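View pics/t9.png

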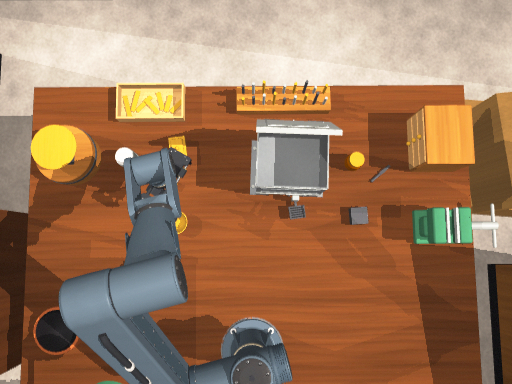

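```bash
python3 - <<'E'
from h import *
w=np.load("w9.npz");m=camera_model("wrist");K=m["intrinsics"];T=np.eye(4);T[:3,:3]=w["R"];T[:3,3]=w["p"];T=T@m["mount"]
p=np.load("w9.npy");h=cv2.cvtColor(p[185:256,225:300],cv2.COLOR_RGB2HSV)
print(p[200,238:278:2],p[230,238:278:2][:,0])
def f(u,v,z=.02):
    r=T[:3,:3]@np.array([(u-K[0,2])/K[0,0],(v-K[1,2])/K[1,1],1]);return T[:3,3]+r*(z-T[2,3])/r[2]
Q=np.array([f(244,194),f(271,194),f(245,255),f(271,255)]);print(Q.round(4))
a=(Q[0]+Q[1])/2;b=(Q[2]+Q[3])/2;e=b-a;print(np.degrees(np.arctan2(e[1],e[0])),np.linalg.norm(Q[0]-Q[1]))
e/=np.linalg.norm(e);c=a+.035*e;print("centre",c)
plan([c[0],c[1],.05],R_from(240,0))
E
```

```text
[[171 107  76]
 [168 105  73]
 [169 106  76]
 [254 239 149]
 [255 242 152]
 [255 243 154]
 [255 244 156]
 [255 243 155]
 [255 243 153]
 [255 244 154]
 [255 242 153]
 [255 244 157]
 [255 243 153]
 [255 241 151]
 [255 242 152]
 [254 239 148]
 [205 147  91]
 [137  85  59]
 [147  94  64]
 [185 118  81]] [161 161 159 248 255 255 255 255 255 255 255 255 255 255 255 255 214 130
 134 181]
[[0.5834 0.2635 0.02  ]
 [0.5607 0.2768 0.02  ]
 [0.6161 0.3197 0.02  ]
 [0.5932 0.3332 0.02  ]]
59.91328451054865 0.026269888765329208
centre [0.5895907  0.30046586 0.02      ]
pos [0.5608 0.2587 0.1703] turn units (total) [ 0.04 -0.02 -0.07] shift units in current axes [-2.03 -0.17  4.81] in target axes [-2.02 -0.16  4.81]
```

Emit:
{"op": "arm_command", "data": {
  "commands": [
    {"translation":[-0.7,-0.05,0.3],"dr":[0,0,-0.07],"jaw":0.4},
    {"translation":[-0.7,-0.06,0.7],"dr":[0,0,0],"jaw":0.4},
    {"translation":[-0.63,-0.06,0.8],"dr":[0,0,0],"jaw":0.4},
    {"translation":[0,0,0.8],"dr":[0,0,0],"jaw":0.4},
    {"translation":[0,0,0.8],"dr":[0,0,0],"jaw":0.4},
    {"translation":[0,0,0.8],"dr":[0,0,0],"jaw":0.4},
    {"translation":[0,0,0.4],"dr":[0,0,0],"jaw":0.4},
    {"translation":[0,0,0],"dr":[0,0,0],"jaw":0.4},
    {"translation":[0,0,0],"dr":[0,0,0],"jaw":0.4}
  ]
}}

```text
time_s: 19.2
position: [0.5898, 0.3009, 0.0553]
tcp_rot: [[-0.499, -0.867, -0.004], [-0.867, 0.499, -0.0], [0.002, 0.004, -1.0]]
force: [-0.2, -0.1, -0.3]
opening: 0.6
```

```bash
python3 - <<'E'
from h import *
from rig import *
plan([.5896,.3005,.014],R_from(240,0))
p,d=capture("wrist");cv2.imwrite("pics/w10.png",p[:,:,::-1])
E
```

```text
pos [0.5898 0.3009 0.0553] turn units (total) [ 0.04 -0.02  0.01] shift units in current axes [ 0.01 -0.01  1.65] in target axes [ 0.02 -0.    1.65]
```

View pics/w10.png

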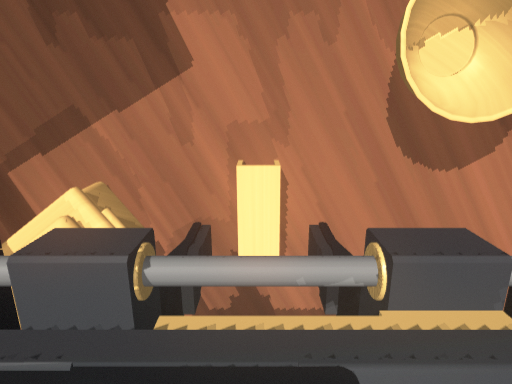

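Well centred (offcut at columns 238–280, finger gap centre 259). Descend and grip.

Emit:
{"op": "arm_command", "data": {
  "commands": [
    {"translation":[0,0,0.5],"dr":[0,0,0],"jaw":0.4},
    {"translation":[0,0,0.5],"dr":[0,0,0],"jaw":0.4},
    {"translation":[0,0,0.4],"dr":[0,0,0],"jaw":0.4},
    {"translation":[0,0,0.2],"dr":[0,0,0],"jaw":0.4},
    {"translation":[0,0,0],"dr":[0,0,0],"jaw":0.4},
    {"translation":[0,0,0],"dr":[0,0,0],"jaw":0.4}
  ]
}}

```text
time_s: 19.75
position: [0.5898, 0.3008, 0.0145]
tcp_rot: [[-0.499, -0.867, -0.005], [-0.867, 0.499, -0.0], [0.002, 0.004, -1.0]]
force: [0.2, 0.2, 0.4]
opening: 0.596
```

Emit:
{"op": "arm_command", "data": {
  "commands": [
    {"translation":[0,0,0],"dr":[0,0,0],"jaw":0.6},
    {"translation":[0,0,0],"dr":[0,0,0],"jaw":0.8},
    {"translation":[0,0,0],"dr":[0,0,0],"jaw":1},
    {"translation":[0,0,0],"dr":[0,0,0],"jaw":1},
    {"translation":[0,0,0],"dr":[0,0,0],"jaw":1},
    {"translation":[0,0,0],"dr":[0,0,0],"jaw":1},
    {"translation":[0,0,0],"dr":[0,0,0],"jaw":1},
    {"translation":[0,0,0],"dr":[0,0,0],"jaw":1}
  ]
}}

```text
time_s: 20.42
position: [0.5904, 0.3011, 0.0157]
tcp_rot: [[-0.498, -0.867, -0.003], [-0.867, 0.498, 0.0], [0.001, 0.003, -1.0]]
force: [-0.5, 0.5, 1.8]
opening: 0.3
```

Emit:
{"op": "arm_command", "data": {
  "commands": [
    {"translation":[0,0,-0.5],"dr":[0,0,0],"jaw":1},
    {"translation":[0,0,-0.8],"dr":[0,0,0],"jaw":1},
    {"translation":[0,0,-1],"dr":[0,0,0],"jaw":1},
    {"translation":[0,0,-1],"dr":[0,0,0],"jaw":1},
    {"translation":[0,0,-1],"dr":[0,0,0.8],"jaw":1},
    {"translation":[0,0,-1],"dr":[0,0,0.8],"jaw":1},
    {"translation":[0,0,-1],"dr":[0,0,0.8],"jaw":1},
    {"translation":[0,0,-1],"dr":[0,0,0.8],"jaw":1},
    {"translation":[0,0,-1],"dr":[0,0,0.8],"jaw":1},
    {"translation":[0,0,-1],"dr":[0,0,0.8],"jaw":1},
    {"translation":[0,0,-1],"dr":[0,0,0.8],"jaw":1},
    {"translation":[0,0,-1],"dr":[0,0,0.8],"jaw":1}
  ]
}}

```text
time_s: 21.42
position: [0.5903, 0.3007, 0.2995]
tcp_rot: [[-0.931, -0.366, -0.004], [-0.366, 0.931, -0.0], [0.004, 0.001, -1.0]]
force: [0.3, 0.9, -1.0]
opening: 0.293
```

Emit:
{"op": "arm_command", "data": {
  "commands": [
    {"translation":[0,0,-1],"dr":[0,0,0.8],"jaw":1},
    {"translation":[0,0,-1],"dr":[0,0,0.8],"jaw":1},
    {"translation":[0,0,0],"dr":[0,0,0.8],"jaw":1},
    {"translation":[0,0,0],"dr":[0,0,0.8],"jaw":1},
    {"translation":[0,0,0],"dr":[0,0,0.8],"jaw":1},
    {"translation":[0,0,0],"dr":[0,0,0],"jaw":1}
  ]
}}

```text
time_s: 21.92
position: [0.5907, 0.3008, 0.3483]
tcp_rot: [[-0.999, 0.042, -0.004], [0.042, 0.999, 0.0], [0.004, 0.0, -1.0]]
force: [0.1, -0.1, -1.5]
opening: 0.296
```

```bash
python3 - <<'E'
from h import *
from rig import *
plan([.600,-.1295,.33],R_from(177.8,10))
plan([.59,.10,.33],R_from(177.8,10))
p,d=capture("wrist");cv2.imwrite("pics/w11.png",p[:,:,::-1])
E
```

```text
pos [0.5907 0.3008 0.3483] turn units (total) [-0.   -1.7  -0.03] shift units in current axes [ -1.09 -17.18   0.73] in target axes [ -0.89 -17.18   0.9 ]
pos [0.5907 0.3008 0.3483] turn units (total) [-0.   -1.7  -0.03] shift units in current axes [-0.31 -8.02  0.73] in target axes [-0.15 -8.03  0.77]
```

View pics/w11.png

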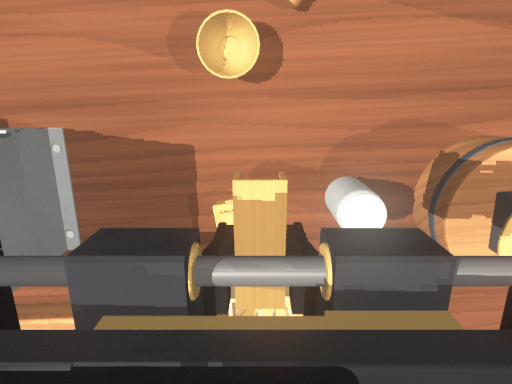

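Emit:
{"op": "arm_command", "data": {
  "commands": [
    {"translation":[0,-0.5,0],"dr":[0,-0.57,0],"jaw":1},
    {"translation":[-0.1,-1,0],"dr":[0,-0.57,0],"jaw":1},
    {"translation":[-0.1,-1,0],"dr":[0,-0.56,0],"jaw":1},
    {"translation":[-0.1,-1,0],"dr":[0,0,0],"jaw":1},
    {"translation":[-0.1,-1,0],"dr":[0,0,0],"jaw":1},
    {"translation":[-0.1,-1,0],"dr":[0,0,0],"jaw":1},
    {"translation":[-0.1,-1,0],"dr":[0,0,0],"jaw":1},
    {"translation":[-0.1,-1,0],"dr":[0,0,0],"jaw":1},
    {"translation":[-0.1,-1,0],"dr":[0,0,0],"jaw":1},
    {"translation":[-0.1,-1,0],"dr":[0,0,0],"jaw":1},
    {"translation":[0,-1,0],"dr":[0,0,0],"jaw":1},
    {"translation":[0,-1,0],"dr":[0,0,0],"jaw":1}
  ]
}}

```text
time_s: 22.97
position: [0.6014, 0.0116, 0.3513]
tcp_rot: [[-0.984, 0.038, 0.173], [0.037, 0.999, -0.007], [-0.173, -0.0, -0.985]]
force: [-0.2, 0.3, -1.1]
opening: 0.293
```

Emit:
{"op": "arm_command", "data": {
  "commands": [
    {"translation":[0,-1,0],"dr":[0,0,0],"jaw":1},
    {"translation":[0,-1,0],"dr":[0,0,0],"jaw":1},
    {"translation":[0,-1,0],"dr":[0,0,0],"jaw":1},
    {"translation":[0,-1,0],"dr":[0,0,0],"jaw":1},
    {"translation":[0,-0.7,0],"dr":[0,0,0],"jaw":1},
    {"translation":[0,-0.5,0],"dr":[0,0,0],"jaw":1},
    {"translation":[0,0,0],"dr":[0,0,0],"jaw":1},
    {"translation":[0,0,0],"dr":[0,0,0],"jaw":1}
  ]
}}

```text
time_s: 23.63
position: [0.5965, -0.1171, 0.3511]
tcp_rot: [[-0.984, 0.04, 0.173], [0.04, 0.999, -0.006], [-0.173, 0.001, -0.985]]
force: [0.2, 1.0, -0.5]
opening: 0.294
```

```bash
python3 - <<'E'
from h import *
from rig import *
plan([.597,-.1295,.255],R_from(177.8,10))
p,d=capture("wrist");cv2.imwrite("pics/w12.png",p[:,:,::-1])
p,d=capture("scene");cv2.imwrite("pics/s12.png",p[:,:,::-1])
E
```

```text
pos [ 0.5965 -0.1171  0.3511] turn units (total) [ 0.01 -0.   -0.02] shift units in current axes [ 0.63 -0.5   3.79] in target axes [ 0.63 -0.5   3.79]
```

View pics/w12.png

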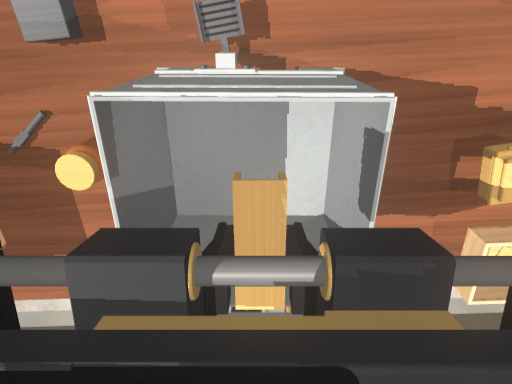

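View pics/s12.png

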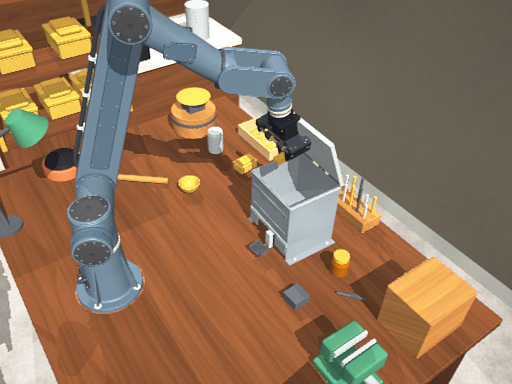

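Emit:
{"op": "arm_command", "data": {
  "commands": [
    {"translation":[0.1,-0.1,0.6],"dr":[0,0,0],"jaw":1},
    {"translation":[0.15,-0.1,0.8],"dr":[0,0,0],"jaw":1},
    {"translation":[0.15,-0.1,0.8],"dr":[0,0,0],"jaw":1},
    {"translation":[0.15,-0.1,0.8],"dr":[0,0,0],"jaw":1},
    {"translation":[0.1,-0.1,0.6],"dr":[0,0,0],"jaw":1},
    {"translation":[0,0,0],"dr":[0,0,0],"jaw":1},
    {"translation":[0,0,0],"dr":[0,0,0],"jaw":1}
  ]
}}

```text
time_s: 24.32
position: [0.5956, -0.1283, 0.2592]
tcp_rot: [[-0.984, 0.039, 0.172], [0.038, 0.999, -0.006], [-0.172, 0.001, -0.985]]
force: [-0.3, -0.4, -1.1]
opening: 0.294
```

Emit:
{"op": "arm_command", "data": {
  "commands": [
    {"translation":[0,0,0],"dr":[0,0,0],"jaw":0.3},
    {"translation":[0,0,0],"dr":[0,0,0],"jaw":0.3},
    {"translation":[0,0,0],"dr":[0,0,0],"jaw":0.3},
    {"translation":[0,0,0],"dr":[0,0,0],"jaw":0.3},
    {"translation":[0,0,0],"dr":[0,0,0],"jaw":0.3},
    {"translation":[0,0,0],"dr":[0,0,0],"jaw":0.3}
  ]
}}

```text
time_s: 24.82
position: [0.5961, -0.1297, 0.2604]
tcp_rot: [[-0.984, 0.04, 0.175], [0.039, 0.999, -0.007], [-0.175, -0.0, -0.985]]
force: [-0.3, -0.1, -0.1]
opening: 0.648
```

Emit:
{"op": "arm_command", "data": {
  "commands": [
    {"translation":[0,0,-0.5],"dr":[0,0,0],"jaw":0.3},
    {"translation":[0,0,-1],"dr":[0,0,0],"jaw":0.3},
    {"translation":[0,0,-1],"dr":[0,0,0],"jaw":0.3},
    {"translation":[0,0,-1],"dr":[0,0,0],"jaw":0.3},
    {"translation":[0,0,-1],"dr":[0,0,0],"jaw":0.3},
    {"translation":[0,0,-0.5],"dr":[0,0,0],"jaw":0.3}
  ]
}}

```text
time_s: 25.32
position: [0.5749, -0.1292, 0.3867]
tcp_rot: [[-0.983, 0.04, 0.179], [0.039, 0.999, -0.009], [-0.179, -0.002, -0.984]]
force: [-0.1, 0.5, 1.2]
opening: 0.703
```

```bash
python3 - <<'E'
from h import *
from rig import *
p,d=capture("wrist");cv2.imwrite("pics/w13.png",p[:,:,::-1])
E
```

```text
(no output)
```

View pics/w13.png

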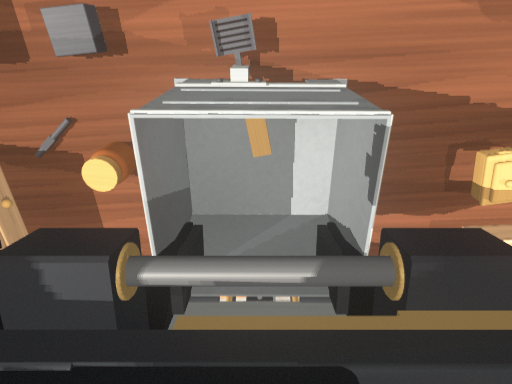

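Offcut lies on the bin floor (~(258,137)). Retreat towards the robot and take a last look.

Emit:
{"op": "arm_command", "data": {
  "commands": [
    {"translation":[0.6,0,-0.5],"dr":[0,0,0],"jaw":0.3},
    {"translation":[1,0,0],"dr":[0,0,0],"jaw":0.3},
    {"translation":[1,0.2,0],"dr":[0,0,0],"jaw":0.3},
    {"translation":[1,0.4,0],"dr":[0,0,0],"jaw":0.3},
    {"translation":[0.8,0.6,0],"dr":[0,0,0],"jaw":0.3},
    {"translation":[0,0.8,0],"dr":[0,0,0],"jaw":0.3},
    {"translation":[0,1,0],"dr":[0,0,0],"jaw":0.3},
    {"translation":[0,1,0],"dr":[0,0,0],"jaw":0.3},
    {"translation":[0,0.5,0],"dr":[0,0,0],"jaw":0.3},
    {"translation":[0,0,0],"dr":[0,0,0],"jaw":0.3},
    {"translation":[0,0,0],"dr":[0,0,0],"jaw":0.3}
  ]
}}

```text
time_s: 26.28
position: [0.4681, -0.0115, 0.3757]
tcp_rot: [[-0.984, 0.038, 0.173], [0.038, 0.999, -0.007], [-0.173, -0.0, -0.985]]
force: [-0.0, -0.2, -0.9]
opening: 0.704
```

```bash
python3 - <<'E'
from h import *
from rig import *
p,d=capture("top");cv2.imwrite("pics/t14.png",p[:,:,::-1])
p,d=capture("scene");cv2.imwrite("pics/s14.png",p[:,:,::-1])
s=read_state();print(s["time_s"],s["force"],s["qvel"].round(1))
E
```

```text
26.3833 [-0.52087747 -0.12192388  0.70067402] [-0.6  0.1 -0.2  0.1  0.   0.3]
```

View pics/t14.png

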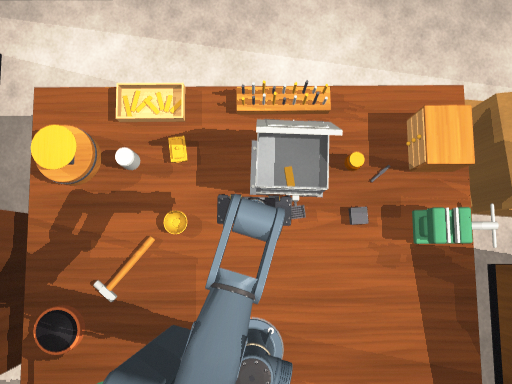

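View pics/s14.png

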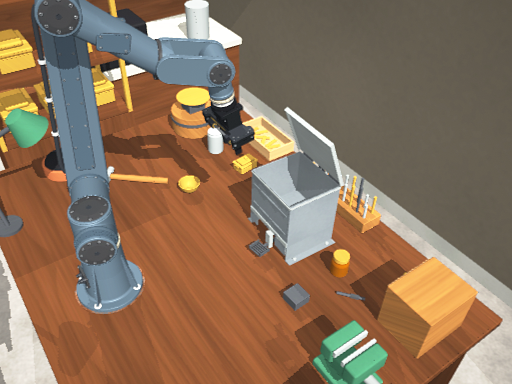

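The top view shows the offcut at (290,176) inside the bin and the lid still open. The bystanders are where they were, and the robot is touching nothing.

```bash
python3 -c "
from rig import *
print(hand_in())"
```

```text
the job is handed in; nothing more can be done
None
```

The offcut is in the scrap bin, the lid is held open by the notch, and I handed the job in at about 26 s.

- **Pedal down:** I pressed it with the closed fingers until it met its stop. I read at most about 17 N downward.
- **Into the notch:** I pushed it right until the plate stopped moving. The fingers then slid across the plate for about 15 mm before they met the flange. From there the sideways force rose to about 20 N, with about 26 N in total, under the 30 N limit.
- **Easing up:** I cut the side push to about 7 N, because friction was holding the pedal down. It then rose about 10 mm and its upward push fell to zero. When I took the fingers away, the pedal and lid stayed put.
- **Offcut:** I gripped it across its 26 mm width and released it just above the rim, over the front part of the mouth.

**Last checks:** the wrist and top pictures show the offcut on the bin floor. The top and scene pictures show the lid still open, the pedal still in the notch, and the other things on the bench where they were by eye. The arm was clear, with no contact force.

**What disagreed:** early on, the last joint reached its range limit, which shifted the tool about 26 mm in free air. It touched nothing, and I corrected it on the way to the pedal. Two readings of the pedal's position differed by about 3 mm across the bin, which made no difference.

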